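Set the iris lever of an inspection lamp to its tab

TASK

Set the light for the watch lying on the inspection lamp: with the fingertips, gently push the iris lever by its paddle all the way to the open stop (the brass pin), then push it back until the lever's bar is centred over the orange tab and leave it there, and finally press the blue button on the lamp's power box fully down and let it go. Only push the lever, do not pinch it, and leave the watch and the other things on the bench where they are.

Things in the scene. Friction and masses are not known exactly. Their poses are not given: they have to be found in the camera images.
- iris_lamp: inspection lamp fixed to the bench: round grey housing 140 mm in diameter (foot 148 mm), 45 mm high, white dial on top with 11 black ticks whose dots shrink from the open to the closed end. Origin under its centre, on the lever's axis, z up; its +x is the middle of the lever's arc. In the middle of the dial a white window, 62 mm across, stands up to 58 mm high, with a watch on it
- open_stop (a point): top of the brass pin that is the OPEN stop, at the -y end of the lever's arc, 62 mm above the bench and 62.5 mm from the lamp's axis; pin 12 mm in diameter. A like pin in black at the +y end is the closed stop
- lever (a joint): angle (rad) of the iris ring and lever about the lamp's vertical axis, counter-clockwise positive seen from above; 0 points along the lamp's +x. -1.25 is the open stop (brass pin), +1.25 the closed stop (black pin). A stiff ring (about 1.5 to 2 N at the paddle moves it, slowly) that stays where it is left, with no spring
- pointer (a point): point on the centre line of the lever's black bar, 68 mm from the lamp's axis and 56 mm above the bench. The bar, 5 mm wide, 51 to 56 mm above the bench, runs radially out over the dial to the paddle and serves as the pointer
- paddle_mid (a point): middle of the lever's upright paddle, 92 mm from the lamp's axis and 77.5 mm above the bench. The paddle is 14 mm radially, 12 mm along the arc, and stands from 55 to 100 mm above the bench, outside the housing's rim with free air beneath the bar. Its half towards the open stop is white (push on it to move the lever towards closed), the other half black (push on it to move towards open)
- tab (a joint): angle (rad) of the orange tab round the dial, in the same sense and zero as the lever's joint; it stays fixed in a run and lies 0.8 rad or more from the open stop
- tab_mark (a point): centre line of the orange tab on the dial's rim, 68 mm from the lamp's axis, 48.5 mm above the bench. The tab is 10 mm wide along the arc, sits under the passing lever bar and cannot be touched by the robot or pushed along
- power_box: the lamp's grey power box, 110 x 80 x 45 mm, fixed to the bench; origin under its centre. The round blue push button is on its top, 20 mm from the centre towards the box's own -x.
- lamp_button (a joint): travel (m) of the blue button: 0 up, 0.006 fully down, needing about 4 N; springs back when let go
- lamp_button_top (a point): centre of the top of the blue button, 36 mm in diameter; it is pressed straight down
- watch: steel watch case, 40 mm in diameter and 9 mm thick with a 4 mm crown, lying loose on the lamp's window; origin under its centre, z up
- loupe: black eye loupe, a cone 40 mm wide at its foot and 30 mm tall, loose; origin under its centre
- screwdriver: small green-handled screwdriver 120 mm long lying on the bench, loose; its length lies along its own x
- cleaner: amber bottle, 40 mm in diameter and 85 mm tall, loose; origin under its centre
- tweezers: steel tweezers 120 mm long, 6 mm high, lying on the bench, loose; length along own x
- parts_tray: white divided tray 120 x 160 x 16 mm with case backs in it, loose; origin under its centre
- dial_box: white flat box of watch dials 90 x 140 x 22 mm, loose; origin under its centre

How it is judged:
By the outcome, as a careful person would: the job done as asked, in the order asked, and still so for the second after the job is handed in, with the robot touching nothing.
It also fails if it takes over 64 s, if anything falls off the work surface, if the arm or the gripper's body presses on something with over 40 N, if the wrist force passes 120 N, or if a joint passes its speed limit or range.

ROBOT

A 7-joint arm with a two-finger parallel gripper is mounted at the origin on the work surface. World frame = base frame: x ahead of the robot, y to its left, z up, the work surface at z = 0. Lengths are in m, angles in rad, forces in N, time in s.
With the tool pointing down it reaches from about 0.4 to 0.85 m from the base axis. Payload 4.5 kg.
Tool frame: the origin (TCP) lies at the very end of the fingers, on their centre line; the grasp point (between the pads) lies 19 mm behind it (r.grip_depth is the distance from the TCP to the grasp point, in m); z points along the fingers, x is the direction in which the jaws open and shut, and the axes are right-handed (so a half turn about z gives the same grasp; the last joint's range is limited). The gripper opens to 88 mm and grips with 3 to 60 N. Pads are 18 mm wide; open, the fingers measure 123 mm over their backs; the gripper's body (75 mm by 187 mm) begins 45 mm behind the grasp point.
Start: joints at [1.327, 0.689, -0.195, 1.565, 0.157, 0.902, -0.215], TCP at [0.171, -0.601, 0.239] pointing down, gripper open.
Joint ranges: [-3.01, 3.01], [-0.46, 2.08], [-1.47, 1.51], [0.13, 2.56], [-1, 4.14], [0.04, 2.09], [-2.66, 2.66]. Speed limits (rad/s): [2.57, 2.57, 3.14, 3.14, 3.14, 3.14, 3.14].

INTERFACE

Orientations are given as a unit quaternion [x, y, z, w].
In Python, from plant import r gives the robot as it stands. The module is installed in compiled form; this text tells all that it offers.
- The arm moves only by the shell command python3 -m jog 'ROWS' [FORCE]. ROWS is JSON, a list of rows, each a list of 5 numbers: the shift along the tool's x, y, z in units of 1 m (1.0 is 1 m), then the turn about the tool's z in units of 360 degrees (1.0 is 360 degrees), then the closure, from 0 (fully open) to 1 (shut). In form: [[dx, dy, dz, yaw, fingers], ...]. A call has 1 to 20 rows; each row shifts and turns the commanded pose from where the row before left it, along the tool's axes as they then stand; what a row does not reach is not made up. A row lasts 1/10 s, in which the tool goes at most 50 mm and 8.59 degrees, less where a joint would pass 70% of its speed; a pose out of reach is approached as far as the arm can. A call with a number of a shift or a turn outside -1 to 1 is refused whole. A call with a gripper value outside its range is refused whole. The fingers move at their own pace and stop on an object; FORCE is the grip in N (left out, the last holds). Time passes only in rows, so rows that do not move let the fingers close. It gives the time, the measured TCP pose, the force and the opening at its end, in the units of the state.
- r.get_state(): the state, without advancing time (a new reading comes with each control period).
- r.snapshot(name): name is "scene" or "top" or "wrist"; returns the picture (420x560x3 uint8, red, green, blue); there is no depth.
- r.get_calibration(name): a dict with "mtx" (3x3 intrinsics, pixels), "R" (3x3) and "t" (3): a world point X has camera coordinates R X + t. Camera axes: x right, y down, z forward; pixel columns grow to the right and rows downward; lengths in m; the calibration is good to about 2 mm. A picture is of the moment at which its call begins: read the wrist's pose just before it. get_calibration takes no time and is no camera call; for the wrist camera it gives the pose at the moment of the call.
- r.finish_job(): hands the job in, once; it reports no verdict.
Trained networks look in the newest picture that a camera, given by its name, has taken for a name from the list of things; names that differ only in an ending like _2 or _b are one class to them, and where a whole thing is asked for, a point or a joint stands for the part that bears it (a point fixed in the world has none). Each returns a list of dicts, best first, with "score" (0 to 1); they miss things now and then, are a little off and sometimes report something else, mostly with a low value. They report only what shows in the picture. A call takes as long as a camera call.
- r.cut_out(thing, camera): "pixels" (420x560 bool, what is visible of it) and "rect" ([left, top, right, bottom] in pixels, round what is visible of it).
The state is a dict: "clock": time; "q": joint angles; "qd": joint speeds; "joint_torque": joint torques, N m; "tool_pos": TCP position; "eef_rot": TCP orientation; "contact_force": force on the tool from outside, world axes, zero at the start; "moment": the same for the moment, N m; "opening": opening from 0.0 (shut) to 1.0 (fully open).
Only numpy, scipy, OpenCV 4.12 (cv2) and the standard library are available. Lean on these libraries where they do the work, as an engineer would, in place of code of your own. Each camera call takes 0.05 s, during which the arm holds its last target.

## Working session

There is one attempt and no reset: what is moved stays moved. The work goes in short steps, Python scripts to look and compute and a shell command to move; the robot and the scene stay as the last step left them, time stands still between calls to the robot, and variables do not carry over. Pictures are saved under pics/ and viewed, and the job is handed in when it is done.

```bash
mkdir -p pics
python3 - <<'E'
from plant import r
import cv2
s=r.get_state(); print(s['clock'],s['tool_pos'],s['eef_rot'],s['opening'])
for n in("top","scene"):
    im=r.snapshot(n); cv2.imwrite(f"pics/{n}0.png",im[:,:,::-1])
    c=r.get_calibration(n); print(n,c['mtx'].round(1).tolist(),c['R'].round(3).tolist(),c['t'].round(3).tolist())
E
```

```text
0.0 [ 0.17117542 -0.60044951  0.23792061] [ 7.98222482e-01 -6.02362064e-01 -7.64374927e-04 -4.78089382e-04] 1.0027956509886633
top [[421.5, 0.0, 280.5], [0.0, 421.5, 211.3], [0.0, 0.0, 1.0]] [[0.028, -1.0, 0.012], [-0.997, -0.029, -0.077], [0.078, -0.01, -0.997]] [-0.014, 0.611, 1.13]
scene [[433.7, 0.0, 281.4], [0.0, 433.7, 205.8], [0.0, 0.0, 1.0]] [[-0.673, 0.74, -0.01], [0.64, 0.575, -0.51], [-0.371, -0.35, -0.86]] [0.41, -0.362, 1.393]
```

View pics/top0.png

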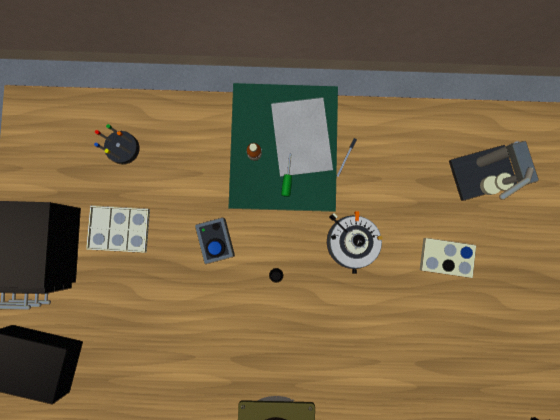

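View pics/scene0.png

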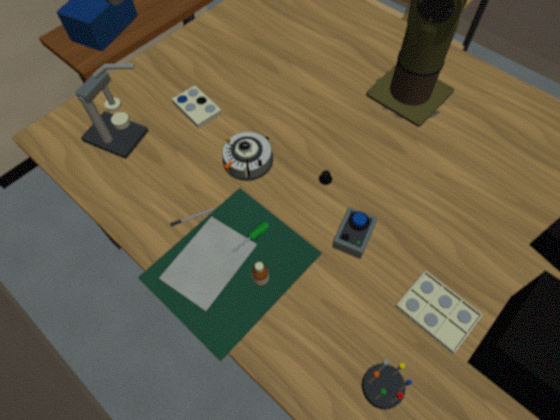

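Top view: the lamp is at about (355,241), the power box at (214,240) with its blue button at (214,247). The loupe is at (276,275), between and nearer the robot. I'll zoom in and measure.

```bash
cat > h.py <<'E'
from plant import r
import numpy as np, cv2
def ray(c,u,v,z):
    K,R,t=c['mtx'],c['R'],c['t']
    d=R.T@np.linalg.inv(K)@np.array([u,v,1.]); o=-R.T@t
    return o+d*(z-o[2])/d[2]
def proj(c,X):
    p=c['R']@np.asarray(X,float)+c['t']; p=c['mtx']@p; return p[:2]/p[2]
E
python3 - <<'E'
from h import *
for n in("top","scene"):
    im=r.snapshot(n);c=r.get_calibration(n)
    for th,z in(("iris_lamp",.04),("lever",.0775),("tab",.0485),("power_box",.04),("lamp_button",.05),("watch",.062),("open_stop",.062),("loupe",.015)):
        o=r.cut_out(th,n)
        for d in o[:2]:
            ys,xs=np.nonzero(d['pixels']); u,v=xs.mean(),ys.mean()
            print(n,th,round(d['score'],2),np.round(d['rect']),round(u,1),round(v,1),ray(c,u,v,z).round(4))
    x,y=(355,241) if n=="top" else (247,155)
    a=im[y-40:y+40,x-50:x+50,::-1]; cv2.imwrite(f"pics/{n}z.png",cv2.resize(a,None,fx=7,fy=7,interpolation=cv2.INTER_CUBIC))
E
```

```text
top iris_lamp 0.95 [326. 214. 382. 273.] 353.3 241.7 [ 0.5335 -0.1945  0.04  ]
top lever 0.63 [329. 214. 371. 258.] 351.7 239.2 [ 0.5396 -0.1834  0.0775]
top power_box 0.67 [195. 218. 232. 265.] 214.5 240.1 [0.5274 0.1781 0.04  ]
top power_box 0.54 [329. 212. 373. 259.] 357.8 241.1 [ 0.5354 -0.2065  0.04  ]
top lamp_button 0.5 [207. 240. 222. 252.] 214.6 247.5 [0.5076 0.1755 0.05  ]
top watch 0.74 [350. 233. 366. 248.] 358.2 240.2 [ 0.5375 -0.2034  0.062 ]
top open_stop 0.95 [330. 212. 381. 275.] 352.9 241.6 [ 0.5335 -0.1895  0.062 ]
top loupe 0.58 [267. 268. 281. 283.] 275.3 275.2 [0.4367 0.0123 0.015 ]
top loupe 0.25 [326. 213. 381. 275.] 353.0 242.1 [ 0.5327 -0.1984  0.015 ]
scene iris_lamp 0.64 [224. 131. 275. 179.] 247.2 156.4 [ 0.5473 -0.1862  0.04  ]
scene lever 0.57 [229. 137. 262. 178.] 245.8 153.8 [ 0.5618 -0.1731  0.0775]
scene tab 0.58 [231. 139. 263. 179.] 247.6 154.1 [ 0.545  -0.1862  0.0485]
scene tab 0.54 [224. 163. 227. 171.] 227.6 164.8 [ 0.6082 -0.2012  0.0485]
scene power_box 0.83 [332. 206. 378. 256.] 353.7 232.3 [0.5382 0.1821 0.04  ]
scene power_box 0.31 [230. 139. 265. 180.] 246.2 152.9 [ 0.5404 -0.197   0.04  ]
scene lamp_button 0.64 [358. 211. 365. 226.] 359.5 218.5 [0.502  0.1712 0.05  ]
scene lamp_button 0.17 [230. 137. 268. 178.] 246.6 153.6 [ 0.5464 -0.1885  0.05  ]
scene watch 0.5 [224. 162. 228. 168.] 228.1 164.8 [ 0.613 -0.192  0.062]
scene watch 0.27 [231. 138. 262. 179.] 246.9 153.2 [ 0.5509 -0.1814  0.062 ]
scene open_stop 0.64 [221. 133. 273. 181.] 247.4 156.3 [ 0.5575 -0.1729  0.062 ]
scene loupe 0.57 [317. 170. 336. 185.] 325.2 177.2 [0.4415 0.0124 0.015 ]
scene loupe 0.4 [170.  86. 221. 126.] 196.3 105.6 [ 0.5002 -0.4588  0.015 ]
```

View pics/topz.png

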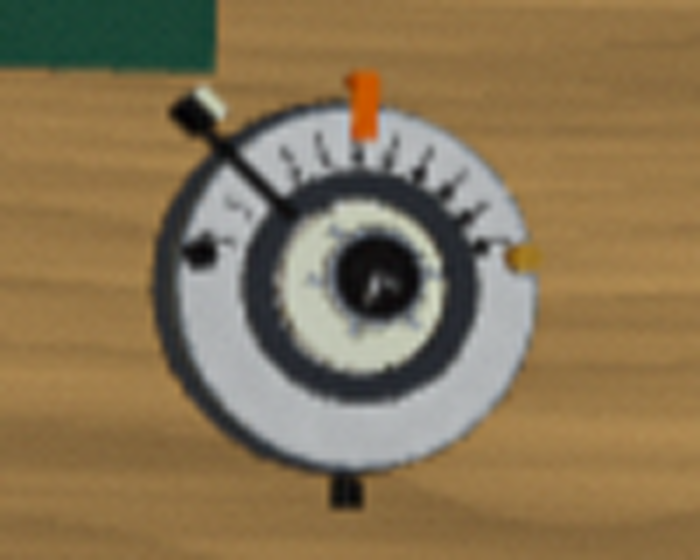

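View pics/scenez.png

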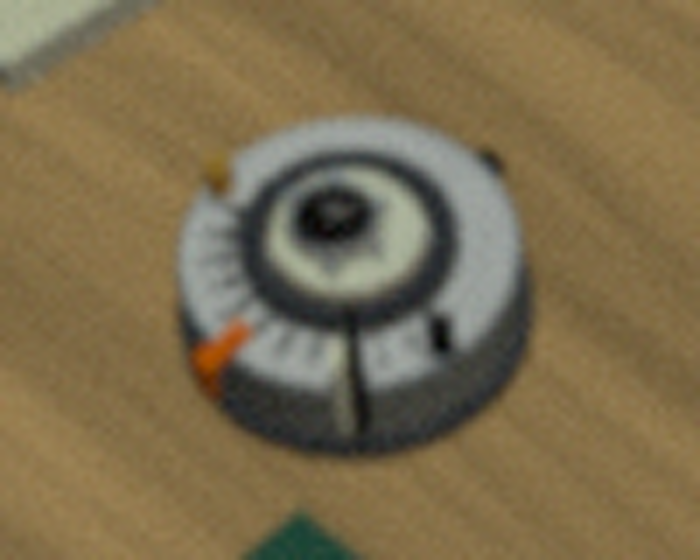

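Run:
```python
from h import *
c=r.get_calibration("top")
P=lambda a,b,z:ray(c,305+(a+.5)/7-.5,201+(b+.5)/7-.5,z)
C=P(359,286,.045);b=P(523,258,.062);k=P(200,252,.062)
print('C',C,'brass',b,'black',k, np.linalg.norm((b-C)[:2]),np.linalg.norm((k-C)[:2]))
f=lambda p:np.degrees(np.arctan2(p[1]-C[1],p[0]-C[0]))
ph=(f(b)+f(k))/2; print('axis',ph,f(b)-ph,f(k)-ph)
for n,(a,bb,z) in dict(tabin=(363,138,.0485),tabmid=(365,110,.0485),barout=(215,135,.056),barin=(290,208,.056),pad=(197,105,.1)).items():
    p=P(a,bb,z);print(n,p.round(4),np.linalg.norm((p-C)[:2]).round(4),'rel deg',f(p)-ph)
s=r.get_state();R=np.array;from scipy.spatial.transform import Rotation as Ro
print(Ro.from_quat(s['eef_rot']).as_matrix().round(3))
cw=r.get_calibration("wrist");print('wristcam pos',(-cw['R'].T@cw['t']),cw['R'].round(2).tolist(),cw['mtx'].round(1).tolist())
```

```text
C [ 0.53441184 -0.20045173  0.045     ] brass [ 0.54650356 -0.25904088  0.062     ] black [ 0.54530412 -0.13700479  0.062     ] 0.059823893367124056 0.06437512220588462
axis 0.9598781203867333 -79.298802704788 79.298802704788
tabin [ 0.5909 -0.2005  0.0485] 0.0565 rel deg -1.0189195017670736
tabmid [ 0.6017 -0.2011  0.0485] 0.0673 rel deg -1.5333289098607223
barout [ 0.59   -0.1427  0.056 ] 0.0801 rel deg 45.14028844347361
barin [ 0.5631 -0.1717  0.056 ] 0.0406 rel deg 44.13435838966375
pad [ 0.5981 -0.1297  0.1   ] 0.0952 rel deg 47.050994520065395
[[ 0.274 -0.962 -0.   ]
 [-0.962 -0.274 -0.   ]
 [ 0.     0.    -1.   ]]
wristcam pos [ 0.24051879 -0.58090048  0.38599609] [[0.27, -0.96, 0.0], [-0.92, -0.26, 0.28], [-0.27, -0.08, -0.96]] [[309.4, 0.0, 280.1], [0.0, 309.4, 211.0], [0.0, 0.0, 1.0]]
```

Lamp axis is at about (0.534, -0.199) with its +x roughly along world x. The lever is at about +45°, the tab at about -1.5°, and the pin angles match ±1.25 rad of geometry closely. I'll go above the black side of the paddle with the fingers closed.

```bash
python3 -m jog '[[-0.0224,-0.0329,0,0,0.5],[-0.0224,-0.0329,0,0,1],[-0.0224,-0.0329,0,0,1],[-0.0224,-0.0329,0,0,1],[-0.0224,-0.0329,0,0,1],[-0.0224,-0.0329,0,0,1],[-0.0224,-0.0329,0,0,1],[-0.0224,-0.0329,0,0,1],[-0.0224,-0.0329,0,0,1],[-0.0224,-0.0329,0,0,1],[-0.0224,-0.0329,0,0,1],[-0.0224,-0.0329,0,0,1],[-0.0224,-0.0329,0,0,1],[-0.0224,-0.0329,0,0,1],[-0.0224,-0.0329,0,0,1],[-0.0224,-0.0329,0,0,1],[0,0,0,-0.0238,1],[0,0,0,-0.0238,1],[0,0,0,-0.0238,1],[0,0,0,-0.0238,1]]' 10
python3 -m jog '[[0,0,0,-0.0238,1],[0,0,0,-0.0238,1],[0,0,0,-0.0238,1],[0,0,0,-0.0238,1],[0,0,0,-0.0238,1],[0,0,0,-0.0238,1],[0,0,0,-0.0238,1],[0,0,0,-0.0238,1],[0,0,0,-0.0238,1],[0,0,0,-0.0238,1],[0,0,0,0,1]]'
python3 - <<'E'
from h import *
c=r.get_calibration("wrist");im=r.snapshot("wrist");cv2.imwrite("pics/w1.png",im[:,:,::-1])
s=r.get_state();print(s['tool_pos'],s['contact_force'],s['q'].round(2) if hasattr(s['q'],'round') else s['q'])
np.savez("w1.npz",**c)
E
```

```text
clock: 3.0
tool_pos: [0.5794, -0.1119, 0.2387]
eef_rot: [0.941, -0.337, 0.0, 0.0]
contact_force: [0.0, 0.0, -0.4]
opening: 0.005
clock: 4.1
tool_pos: [0.5793, -0.1123, 0.2385]
eef_rot: [0.921, 0.39, -0.0, -0.0]
contact_force: [-0.0, -0.0, -1.0]
opening: 0.007
[ 0.57929823 -0.11224836  0.2385791 ] [-0.30299835  0.23253043 -0.00402992] [ 0.52  0.72 -0.72  1.66  0.56  0.98  0.39]
```

View pics/w1.png

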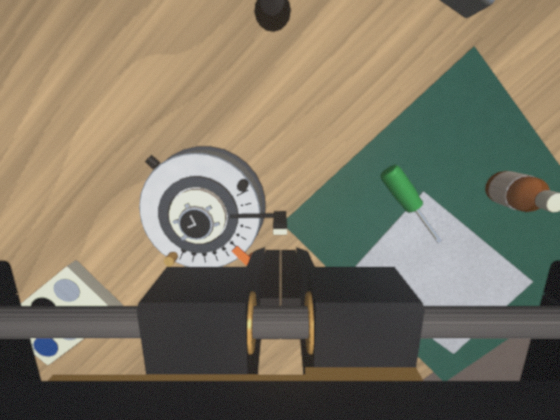

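Wrist view: lever bar horizontal at row 216, paddle at about (280,222), black pin (242,185), brass pin (172,258), tab (241,255), gripper at the bottom. Now I'll measure.

Run:
```python
from h import *
c=dict(np.load("w1.npz"));im=cv2.imread("pics/w1.png")
a=im[140:290,130:300];cv2.imwrite("pics/w1z.png",cv2.resize(a,None,fx=4.0,fy=4.0,interpolation=cv2.INTER_CUBIC))
C=np.array([.5344,-.199,0])
for n,u,v,z in(('blackpin',242.5,185,.062),('brass',172,258,.062),('tab',241,255,.0485),('barin',235,216,.056),('barout',268,216,.056),('paddle',280,222,.1)):
    p=ray(c,u,v,z);d=(p-C)[:2];print(n,p.round(4),np.hypot(*d).round(4),np.degrees(np.arctan2(d[1],d[0])).round(1))
print('tip proj',proj(c,[.5793,-.1122,.2386]))
```

```text
blackpin [ 0.5472 -0.1362  0.062 ] 0.0641 78.5
brass [ 0.55   -0.2549  0.062 ] 0.058 -74.4
tab [ 0.6053 -0.2013  0.0485] 0.071 -1.9
barin [ 0.5662 -0.1689  0.056 ] 0.0438 43.5
barout [ 0.5918 -0.1425  0.056 ] 0.0805 44.6
paddle [ 0.5957 -0.1277  0.1   ] 0.0941 49.3
tip proj [279.50106804 264.41135438]
```

View pics/w1z.png

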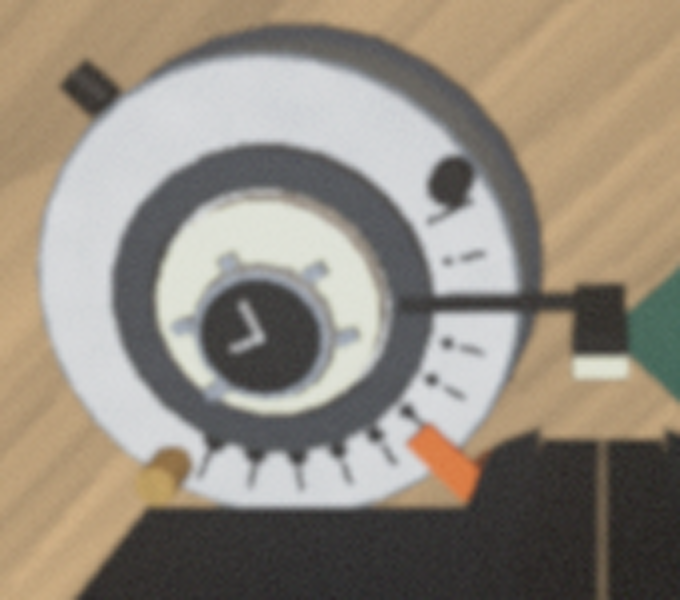

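```bash
python3 -m jog '[[0,0,0.02,0,1],[0,0,0.02,0,1],[0,0,0.02,0,1],[0,0,0.02,0,1],[0,0,0.02,0,1],[0,0,0.02,0,1],[0,0,0.02,0,1],[0,0,0.015,0,1],[0,0,0.008,0,1],[0,0.003,0,0,1],[0,0.003,0,0,1],[0,0.002,0,0,1],[0,0.002,0,0,1],[0,0,0,0,1]]'
python3 - <<'E'
from h import *
c=r.get_calibration("wrist");im=r.snapshot("wrist");cv2.imwrite("pics/w2.png",im[:,:,::-1])
s=r.get_state();print(s['clock'],s['tool_pos'],s['contact_force'])
E
```

```text
clock: 5.55
tool_pos: [0.5871, -0.1195, 0.0762]
eef_rot: [0.921, 0.389, 0.0, 0.0]
contact_force: [-0.4, -0.1, 0.1]
opening: 0.003
5.6 [ 0.58681712 -0.11925898  0.07610323] [0.11605463 0.13849945 0.16419982]
```

View pics/w2.png

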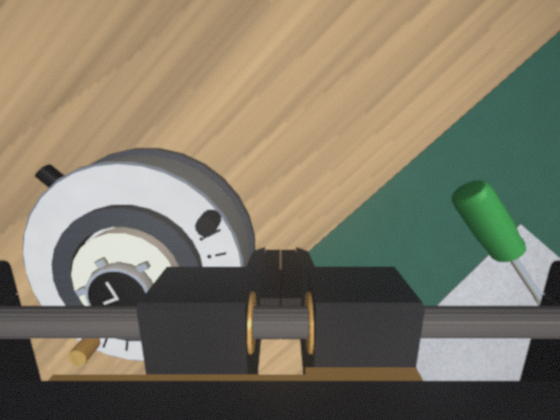

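The lamp is on the left and the lever is hidden behind the fingers, as expected; no contact yet. Starting the arc push.

```bash
python3 -m jog '[[0.00044,0.00244,0,0.00417,1],[0.00044,0.00244,0,0.00417,1],[0.00044,0.00244,0,0.00417,1],[0.00044,0.00244,0,0.00417,1],[0.00044,0.00244,0,0.00417,1],[0.00044,0.00244,0,0.00417,1],[0.00044,0.00244,0,0.00417,1],[0.00044,0.00244,0,0.00417,1],[0.00044,0.00244,0,0.00417,1],[0.00044,0.00244,0,0.00417,1]]'
cat > st.py <<'E'
from h import *
s=r.get_state();p=np.array(s['tool_pos']);q=s['eef_rot'];f=np.array(s['contact_force'])
a=2*np.arctan2(q[1],q[0]);C=np.array([.5345,-.1985]);d=p[:2]-C
er=np.array([np.cos(a),np.sin(a)]);et=np.array([-er[1],er[0]])
print(s['clock'],'z',p[2].round(4),'tool ang',np.degrees(a).round(2),'rad',(d@er).round(4),'tan',(d@et).round(4),'F rad/tan/z',(f[:2]@er).round(2),(f[:2]@et).round(2),f[2].round(2))
E
python3 st.py
python3 - <<'E'
from h import *
im=r.snapshot("top")[170:290,290:450,::-1];cv2.imwrite("pics/t2.png",cv2.resize(im,None,fx=4,fy=4,interpolation=cv2.INTER_CUBIC))
E
```

```text
clock: 6.6
tool_pos: [0.6055, -0.1351, 0.0757]
eef_rot: [0.964, 0.265, 0.0, -0.0]
contact_force: [-0.7, 1.0, 0.2]
opening: 0.006
6.6 z 0.0757 tool ang 30.74 rad 0.0935 tan 0.0182 F rad/tan/z -0.06 1.19 0.17
```

View pics/t2.png

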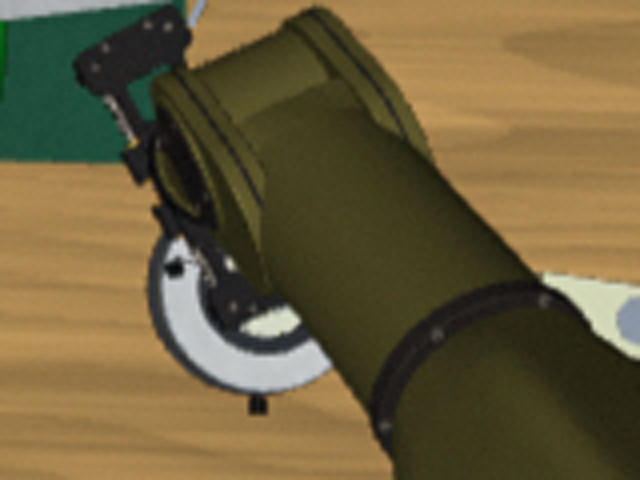

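```bash
python3 -m jog '[[0.00044,0.00244,0,0.00417,1],[0.00044,0.00244,0,0.00417,1],[0.00044,0.00244,0,0.00417,1],[0.00044,0.00244,0,0.00417,1],[0.00044,0.00244,0,0.00417,1],[0.00044,0.00244,0,0.00417,1],[0.00044,0.00244,0,0.00417,1],[0.00044,0.00244,0,0.00417,1],[0.00044,0.00244,0,0.00417,1],[0.00044,0.00244,0,0.00417,1]]'
python3 st.py
python3 - <<'E'
from h import *
im=r.snapshot("scene")[80:230,150:350,::-1];cv2.imwrite("pics/s2.png",cv2.resize(im,None,fx=4,fy=4,interpolation=cv2.INTER_CUBIC))
E
```

```text
clock: 7.65
tool_pos: [0.6195, -0.1557, 0.0758]
eef_rot: [0.991, 0.137, 0.0, 0.0]
contact_force: [0.9, 2.8, 0.6]
opening: 0.006
7.65 z 0.0758 tool ang 15.72 rad 0.0934 tan 0.0182 F rad/tan/z 1.62 2.46 0.6
```

View pics/s2.png

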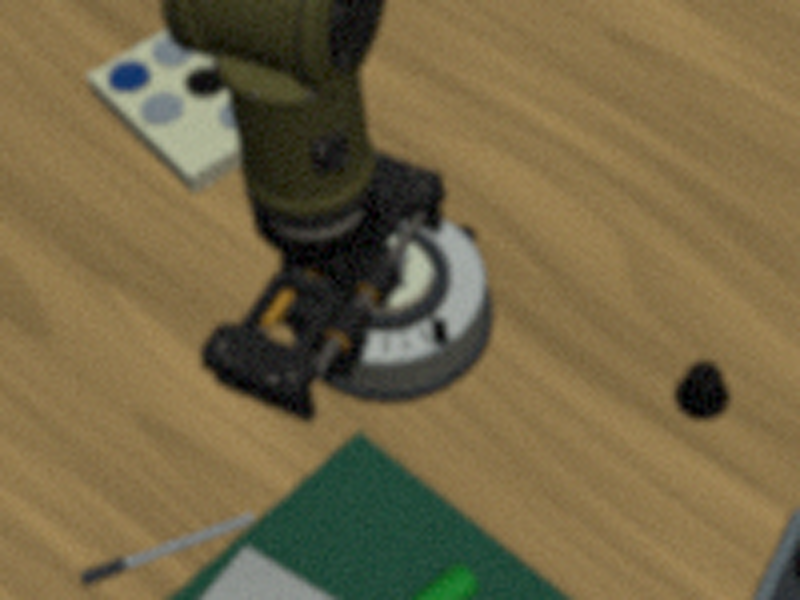

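The lever has left its old place and moves ahead of the fingers, with about 2.5 N on the tool. Continuing.

```bash
python3 -m jog '[[0.00044,0.00244,0,0.00417,1],[0.00044,0.00244,0,0.00417,1],[0.00044,0.00244,0,0.00417,1],[0.00044,0.00244,0,0.00417,1],[0.00044,0.00244,0,0.00417,1],[0.00044,0.00244,0,0.00417,1],[0.00044,0.00244,0,0.00417,1],[0.00044,0.00244,0,0.00417,1],[0.00044,0.00244,0,0.00417,1],[0.00044,0.00244,0,0.00417,1],[0.00044,0.00244,0,0.00417,1],[0.00044,0.00244,0,0.00417,1],[0.00044,0.00244,0,0.00417,1],[0.00044,0.00244,0,0.00417,1],[0.00044,0.00244,0,0.00417,1],[0.00044,0.00244,0,0.00417,1],[0.00044,0.00244,0,0.00417,1],[0.00044,0.00244,0,0.00417,1],[0.00044,0.00244,0,0.00417,1],[0.00044,0.00244,0,0.00417,1]]'
python3 st.py
```

```text
clock: 9.7
tool_pos: [0.6295, -0.2038, 0.0758]
eef_rot: [0.992, -0.124, 0.0, 0.0]
contact_force: [2.4, 1.0, 0.1]
opening: 0.0
9.7 z 0.0758 tool ang -14.3 rad 0.0933 tan 0.0184 F rad/tan/z 2.09 1.55 0.08
```

```bash
python3 -m jog '[[0.00044,0.00244,0,0.00417,1],[0.00044,0.00244,0,0.00417,1],[0.00044,0.00244,0,0.00417,1],[0.00044,0.00244,0,0.00417,1],[0.00044,0.00244,0,0.00417,1],[0.00044,0.00244,0,0.00417,1],[0.00044,0.00244,0,0.00417,1],[0.00044,0.00244,0,0.00417,1],[0.00044,0.00244,0,0.00417,1],[0.00044,0.00244,0,0.00417,1],[0.00044,0.00244,0,0.00417,1],[0.00044,0.00244,0,0.00417,1],[0.00044,0.00244,0,0.00417,1],[0.00044,0.00244,0,0.00417,1],[0.00044,0.00244,0,0.00417,1],[0.00044,0.00244,0,0.00417,1],[0.00044,0.00244,0,0.00417,1],[0.00044,0.00244,0,0.00417,1],[0.00044,0.00244,0,0.00417,1],[0.00044,0.00244,0,0.00417,1]]'
python3 st.py
python3 - <<'E'
from h import *
im=r.snapshot("wrist")[:,:,::-1];cv2.imwrite("pics/w3.png",im)
E
```

```text
clock: 11.7
tool_pos: [0.6139, -0.2507, 0.0758]
eef_rot: [0.926, -0.377, 0.0, 0.0]
contact_force: [4.2, -1.7, -1.9]
opening: 0.004
11.7 z 0.0758 tool ang -44.34 rad 0.0933 tan 0.0181 F rad/tan/z 4.13 1.72 -1.86
```

View pics/w3.png

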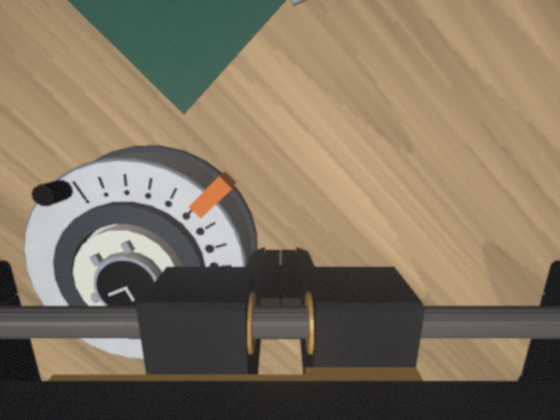

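Dial and tab (212,195) are clear; no lever remains behind the fingers. Continue, slower near the stop.

```bash
python3 -m jog '[[0.00044,0.00244,0,0.00417,1],[0.00044,0.00244,0,0.00417,1],[0.00044,0.00244,0,0.00417,1],[0.00044,0.00244,0,0.00417,1],[0.00044,0.00244,0,0.00417,1],[0.00044,0.00244,0,0.00417,1],[0.00044,0.00244,0,0.00417,1],[0.00044,0.00244,0,0.00417,1],[0.00044,0.00244,0,0.00417,1],[0.00044,0.00244,0,0.00417,1],[0.00044,0.00244,0,0.00417,1],[0.00044,0.00244,0,0.00417,1],[0.00044,0.00244,0,0.00417,1],[0.00044,0.00244,0,0.00417,1],[0.00044,0.00244,0,0.00417,1],[0.00022,0.00122,0,0.00208,1]]'
python3 st.py; python3 -m jog '[[0.00022,0.00122,0,0.00208,1],[0.00022,0.00122,0,0.00208,1]]'; python3 st.py
```

```text
clock: 13.35
tool_pos: [0.5865, -0.2775, 0.0758]
eef_rot: [0.831, -0.556, -0.0, 0.0]
contact_force: [2.6, -3.5, -0.2]
opening: 0.006
13.35 z 0.0758 tool ang -67.58 rad 0.0929 tan 0.018 F rad/tan/z 4.19 1.09 -0.22
clock: 13.55
tool_pos: [0.5848, -0.2786, 0.0758]
eef_rot: [0.824, -0.567, 0.0, 0.0]
contact_force: [3.7, -2.7, -0.5]
opening: 0.005
13.55 z 0.0758 tool ang -69.03 rad 0.0928 tan 0.0183 F rad/tan/z 3.87 2.5 -0.5
```

```bash
python3 -m jog '[[0.00022,0.00122,0,0.00208,1],[0.00022,0.00122,0,0.00208,1]]'; python3 st.py
python3 - <<'E'
from h import *
im=r.snapshot("top")[170:290,290:450,::-1];cv2.imwrite("pics/t3.png",cv2.resize(im,None,fx=4,fy=4,interpolation=cv2.INTER_CUBIC))
im=r.snapshot("scene")[80:230,150:350,::-1];cv2.imwrite("pics/s3.png",cv2.resize(im,None,fx=4,fy=4,interpolation=cv2.INTER_CUBIC))
E
```

```text
clock: 13.75
tool_pos: [0.5827, -0.2799, 0.0758]
eef_rot: [0.817, -0.577, 0.0, 0.0]
contact_force: [3.1, -3.7, -0.0]
opening: 0.006
13.75 z 0.0758 tool ang -70.52 rad 0.0928 tan 0.0183 F rad/tan/z 4.5 1.69 -0.03
```

View pics/t3.png

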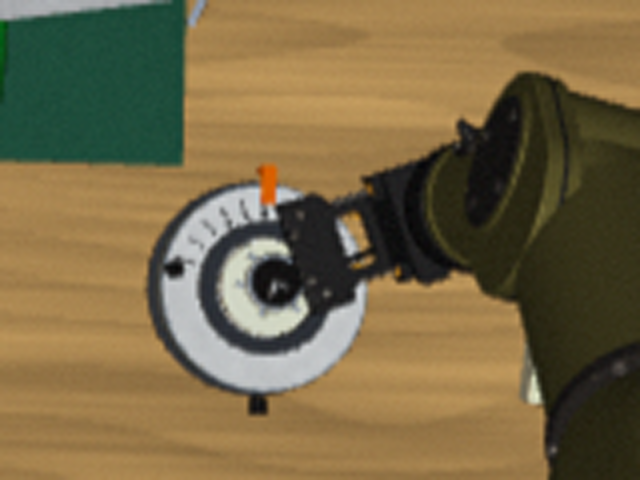

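View pics/s3.png

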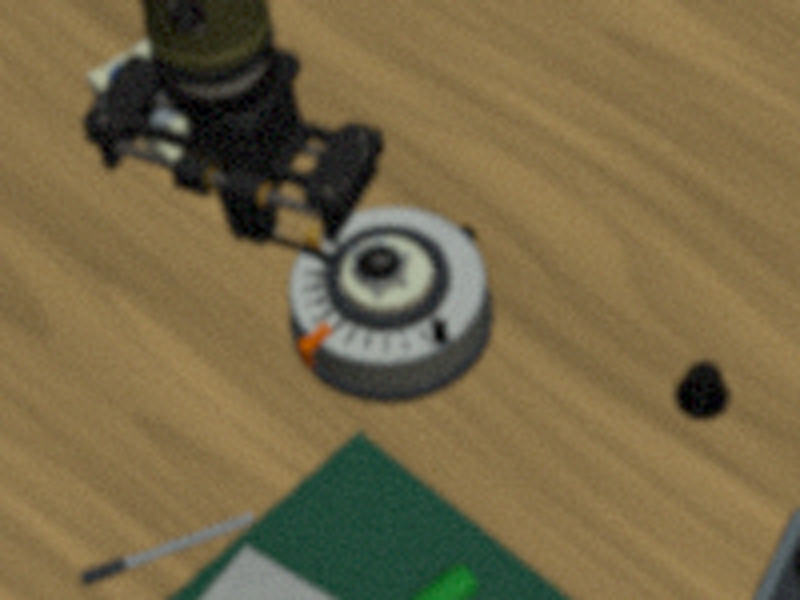

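The bar is nearly at the brass pin in the scene view (bar at zoom (305,248), pin just right of it). Small steps until the force rises.

```bash
python3 -m jog '[[0.00022,0.00122,0,0.00208,1],[0.00022,0.00122,0,0.00208,1]]' >/dev/null; python3 st.py
python3 -m jog '[[0,0.0008,0,0,1],[0,0,0,0,1]]'>/dev/null; python3 st.py
python3 -m jog '[[0,0.0008,0,0,1],[0,0,0,0,1]]'>/dev/null; python3 st.py
```

```text
14.05 z 0.0758 tool ang -71.99 rad 0.0927 tan 0.0188 F rad/tan/z 4.41 4.53 -0.6
14.25 z 0.0758 tool ang -71.94 rad 0.0927 tan 0.0187 F rad/tan/z 5.14 4.08 -1.2
14.45 z 0.0759 tool ang -71.92 rad 0.0927 tan 0.0186 F rad/tan/z 4.28 4.24 -2.39
```

```bash
python3 -m jog '[[0,0.001,0,0,1],[0,0.001,0,0,1],[0,0,0,0,1]]'>/dev/null; python3 st.py
python3 - <<'E'
from h import *
im=r.snapshot("scene")[100:190,190:310,::-1];cv2.imwrite("pics/s4.png",cv2.resize(im,None,fx=6,fy=6,interpolation=cv2.INTER_CUBIC))
E
```

```text
14.75 z 0.076 tool ang -71.88 rad 0.0927 tan 0.0185 F rad/tan/z 5.91 8.02 -3.83
```

View pics/s4.png

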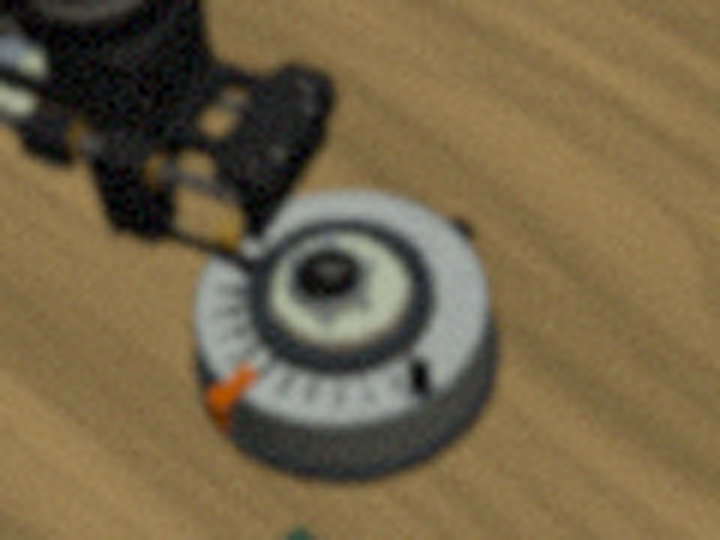

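The bar rests against the brass pin, motion has stopped, and the force has risen to 8 N, so the open stop is reached. Back off, hop over the paddle to the white side.

```bash
python3 -m jog '[[0,-0.005,0,0,1],[0,-0.006,0,0,1],[0,0,-0.015,0,1],[0,0,-0.018,0,1],[0,0,-0.016,0,1],[0,0.015,0,0,1],[0,0.02,0,0,1],[0,0.02,0,0,1],[0,0,0,0,1]]'; python3 st.py
python3 - <<'E'
from h import *
c=r.get_calibration("wrist");im=r.snapshot("wrist");cv2.imwrite("pics/w5.png",im[:,:,::-1]);np.savez("w5.npz",**c)
E
```

```text
clock: 15.7
tool_pos: [0.5315, -0.2959, 0.1247]
eef_rot: [0.808, -0.589, -0.003, 0.001]
contact_force: [0.0, -1.1, 0.4]
opening: 0.003
15.7 z 0.1247 tool ang -72.11 rad 0.0917 tan -0.0328 F rad/tan/z 1.08 -0.33 0.43
```

View pics/w5.png

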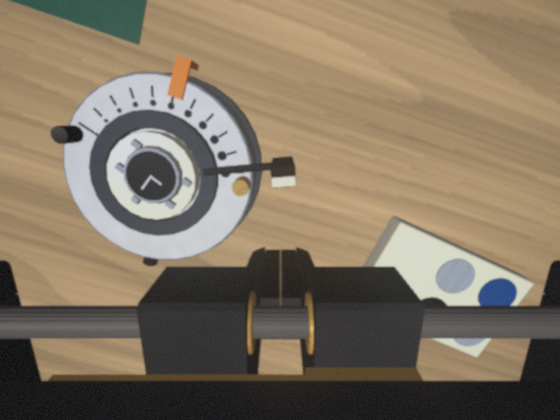

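The bar (205,172)-(270,167) lies by the brass pin (240,186); tab at (180,76). I'll measure to confirm.

Run:
```python
from h import *
c=dict(np.load("w5.npz"));im=cv2.imread("pics/w5.png")
a=im[40:200,170:310];cv2.imwrite("pics/w5z.png",cv2.resize(a,None,fx=5,fy=5,interpolation=cv2.INTER_CUBIC)[:, :700][:800])
C=np.array([.5345,-.1985,0])
for n,u,v,z in(('blackpin',60,133,.062),('brass',240.5,187,.062),('tabin',177,95,.0485),('tabout',183,60,.0485),('barin',210,171.5,.056),('barout',268,167.5,.056)):
    p=ray(c,u,v,z);d=(p-C)[:2];print(n,p.round(4),np.hypot(*d).round(4),np.degrees(np.arctan2(d[1],d[0])).round(1))
```

```text
blackpin [ 0.5482 -0.1379  0.062 ] 0.0621 77.3
brass [ 0.5499 -0.2609  0.062 ] 0.0642 -76.1
tabin [ 0.5945 -0.2018  0.0485] 0.0601 -3.1
tabout [ 0.6169 -0.2008  0.0485] 0.0824 -1.6
barin [ 0.5525 -0.2372  0.056 ] 0.0426 -65.0
barout [ 0.5677 -0.275   0.056 ] 0.0834 -66.5
```

View pics/w5z.png

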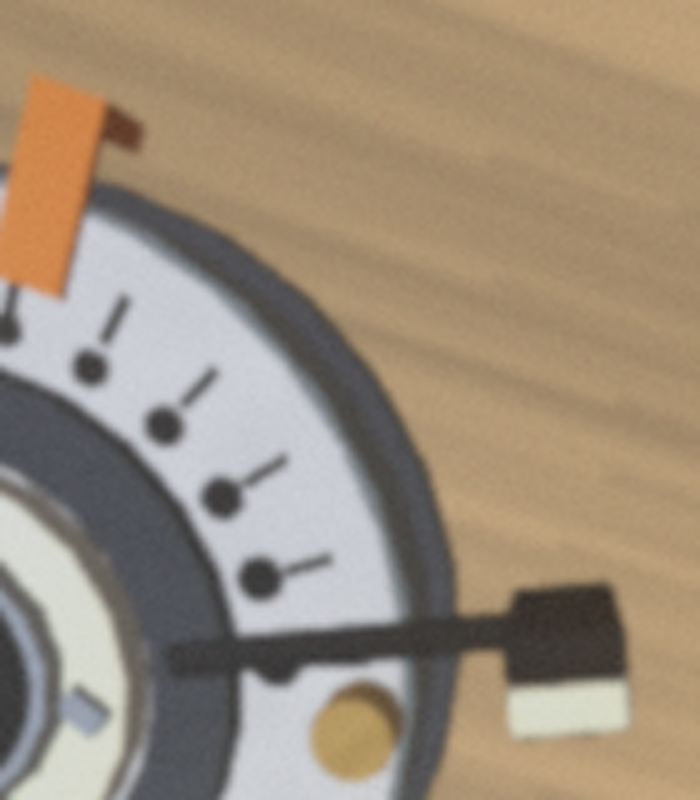

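In this view there seems to be a small gap between bar and pin (about 2.5° short). I'll check with a model overlay, fitted to both pins, before trusting the force reading.

```bash
cat > fit.py <<'E'
from h import *
from scipy.optimize import least_squares
def fit(c,obs):  # obs: list of (kind,u,v): returns C,phi
    def X(p,k):
        a={'br':-1.386,'bk':1.386}[k]+p[2]; return [p[0]+.0625*np.cos(a),p[1]+.0625*np.sin(a),.062]
    f=lambda p:np.concatenate([proj(c,X(p,k))-np.array([u,v]) for k,u,v in obs])
    s=least_squares(f,[.5345,-.1985,0]);return s.x,s.fun
def pt(p,ang,rad,z): return [p[0]+rad*np.cos(ang+p[2]),p[1]+rad*np.sin(ang+p[2]),z]
def ang(c,p,u,v,z):
    d=ray(c,u,v,z)[:2]-p[:2]; return np.arctan2(d[1],d[0])-p[2],np.hypot(*d)
E
python3 - <<'E'
from fit import *
c=dict(np.load("w5.npz"));im=cv2.imread("pics/w5.png")
p,e=fit(c,[('br',240.6,186.6),('bk',58.5,133)]);print(p,e.round(2))
for n,u,v,z in(('barin',208,171.6,.056),('barmid',240,169,.056),('barout',268,167,.056),('tabin',178,97,.0485),('tabout',184,60,.0485)): print(n,np.round(ang(c,p,u,v,z),4))
big=cv2.resize(im[40:270,40:310],None,fx=2.9,fy=2.9,interpolation=cv2.INTER_CUBIC)
def q(X): u=proj(c,X); return tuple(int(round(t)) for t in ((u[0]-40+.5)*2.9-.5,(u[1]-40+.5)*2.9-.5))
for a in(-1.386,1.386): 
    for t in np.linspace(0,6.28,40):
        X=pt(p,a,.0625,.062); cv2.circle(big,q([X[0]+.006*np.cos(t),X[1]+.006*np.sin(t),.062]),0,(0,0,255),-1)
for t in np.linspace(0,6.28,200): cv2.circle(big,q([p[0]+.07*np.cos(t),p[1]+.07*np.sin(t),.045]),0,(255,0,255),-1)
cv2.line(big,q(pt(p,-1.25,.04,.056)),q(pt(p,-1.25,.085,.056)),(0,255,0),1)
cv2.imwrite("pics/ov.png",big)
s=r.get_state();print(np.round(s['q'],3),s['contact_force'])
E
```

```text
[ 0.53759212 -0.19909222  0.017719  ] [-0.76 -0.21  0.73  0.07]
barin [-1.2146  0.0395]
barmid [-1.2074  0.062 ]
barout [-1.2067  0.0817]
tabin [-0.0824  0.056 ]
tabout [-0.0475  0.0795]
[ 0.495  0.817 -0.117  1.707  0.144  0.628 -0.96 ] [1.21159574 0.32820514 0.22242508]
```

View pics/ov.png

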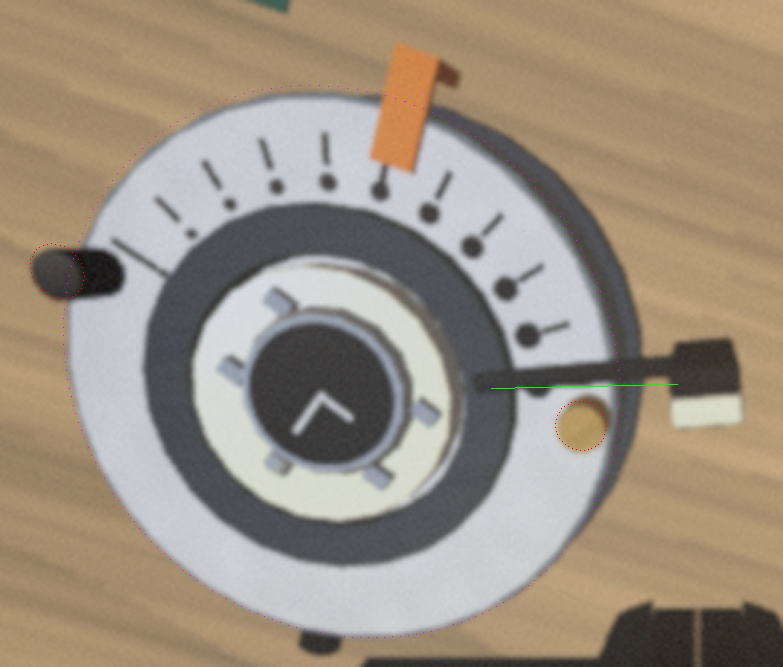

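The overlay fits the pins and rim well and puts the lever at about -1.21 rad. It is about 3.7 mm short of the stop at the paddle, so it may have followed the finger back when I withdrew. I'll push again from the black side and withdraw more slowly.

```bash
python3 -m jog '[[0,-0.02,0,-0.004,1],[0.002,-0.025,0,0,1],[0,-0.02,0,0,1],[0,0,0.018,0,1],[0,0,0.018,0,1],[0,0,0.012,0,1],[0,0.004,0,0,1],[0,0.003,0,0,1],[0,0,0,0,1]]'; python3 st.py
python3 -m jog '[[0,0.0025,0,0,1],[0,0.0025,0,0,1],[0,0.002,0,0,1],[0,0,0,0,1]]'>/dev/null; python3 st.py
python3 -m jog '[[0,0.0015,0,0,1],[0,0.0015,0,0,1],[0,0,0,0,1]]'>/dev/null; python3 st.py
python3 -m jog '[[0,0.0015,0,0,1],[0,0.0015,0,0,1],[0,0,0,0,1]]'>/dev/null; python3 st.py
```

```text
clock: 16.65
tool_pos: [0.5908, -0.2794, 0.0776]
eef_rot: [0.816, -0.578, 0.0, 0.0]
contact_force: [0.2, -0.3, 0.5]
opening: 0.006
16.65 z 0.0776 tool ang -70.57 rad 0.095 tan 0.0262 F rad/tan/z 0.38 0.06 0.52
17.05 z 0.0773 tool ang -70.54 rad 0.0949 tan 0.0197 F rad/tan/z 0.14 1.81 0.51
17.35 z 0.0768 tool ang -70.52 rad 0.0943 tan 0.0164 F rad/tan/z 0.59 0.68 -0.44
17.65 z 0.0769 tool ang -70.45 rad 0.0942 tan 0.0161 F rad/tan/z 1.16 6.57 -2.61
```

```bash
python3 -m jog '[[0,0.001,0,0,1],[0,0,0,0,1]]'>/dev/null; python3 st.py
python3 - <<'E'
from h import *
im=r.snapshot("scene")[110:170,200:270,::-1];cv2.imwrite("pics/s5.png",cv2.resize(im,None,fx=9,fy=9,interpolation=cv2.INTER_CUBIC))
E
python3 -m jog '[[0,-0.002,0,0,1],[0,-0.002,0,0,1],[0,-0.002,0,0,1],[0,-0.003,0,0,1],[0,-0.004,0,0,1],[0,0,-0.015,0,1],[0,0,-0.018,0,1],[0,0,-0.016,0,1],[0,0.018,0,0,1],[0,0.02,0,0,1],[0,0.02,0,0,1],[0,0,0,0,1]]'; python3 st.py
python3 - <<'E'
from h import *
c=r.get_calibration("wrist");im=r.snapshot("wrist");cv2.imwrite("pics/w6.png",im[:,:,::-1]);np.savez("w6.npz",**c)
a=im[40:200,130:310,::-1];cv2.imwrite("pics/w6z.png",cv2.resize(a,None,fx=3.7,fy=3.7,interpolation=cv2.INTER_CUBIC))
E
```

```text
17.85 z 0.0769 tool ang -70.43 rad 0.0942 tan 0.016 F rad/tan/z 0.82 8.19 -4.29
clock: 19.1
tool_pos: [0.5322, -0.3006, 0.1267]
eef_rot: [0.815, -0.579, -0.001, 0.001]
contact_force: [-0.3, -0.4, -0.1]
opening: 0.004
19.1 z 0.1267 tool ang -70.74 rad 0.0957 tan -0.0359 F rad/tan/z 0.33 -0.39 -0.14
```

View pics/s5.png

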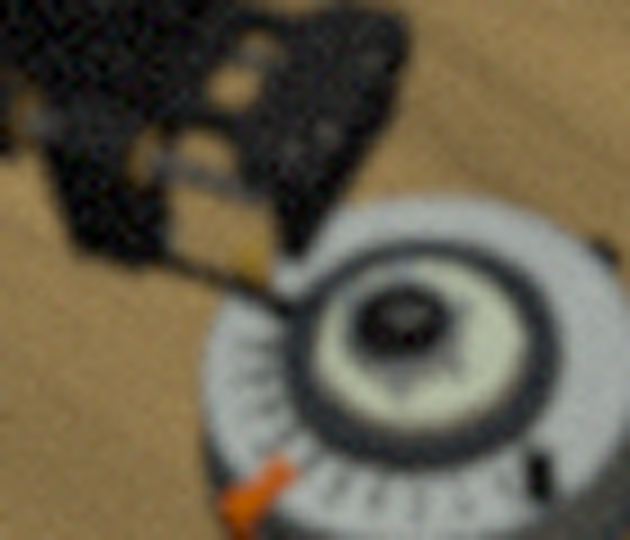

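View pics/w6z.png

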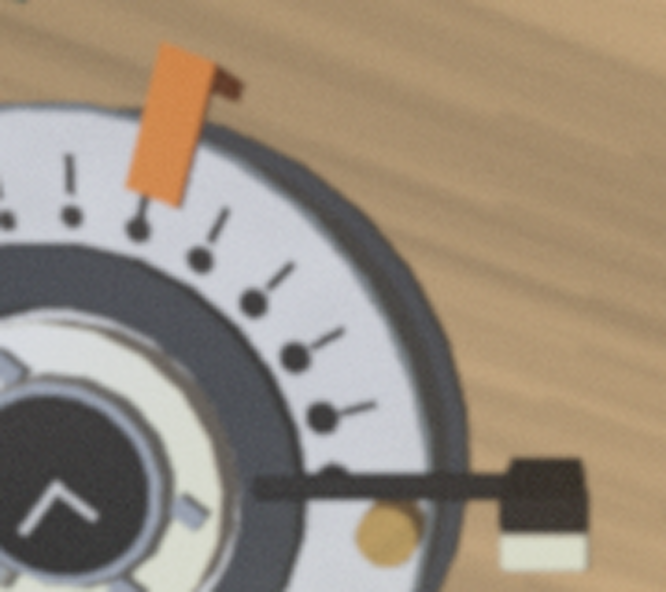

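Now the bar clearly touches the brass pin: tick 11's dot shows on the far side of the bar, which runs right beside the pin. The lever is at the open stop. Next I descend on the white side and push back.

```bash
python3 -m jog '[[0,0,0.018,0,1],[0,0,0.018,0,1],[0,0,0.013,0,1],[0,-0.006,0,0,1],[0,-0.006,0,0,1],[0,-0.004,0,0,1],[0,-0.003,0,0,1],[0,0,0,0,1]]'; python3 st.py
python3 -m jog '[[0.0004,-0.00246,0,-0.00417,1],[0.0004,-0.00246,0,-0.00417,1],[0.0004,-0.00246,0,-0.00417,1],[0.0004,-0.00246,0,-0.00417,1],[0.0004,-0.00246,0,-0.00417,1],[0.0004,-0.00246,0,-0.00417,1],[0.0004,-0.00246,0,-0.00417,1],[0.0004,-0.00246,0,-0.00417,1],[0.0004,-0.00246,0,-0.00417,1],[0.0004,-0.00246,0,-0.00417,1]]'>/dev/null; python3 st.py
python3 - <<'E'
from h import *
im=r.snapshot("wrist");cv2.imwrite("pics/w7.png",im[:,:,::-1])
E
```

```text
clock: 19.95
tool_pos: [0.5541, -0.2918, 0.0773]
eef_rot: [0.817, -0.577, 0.001, -0.0]
contact_force: [-0.8, 0.3, -0.3]
opening: 0.008
19.95 z 0.0773 tool ang -70.49 rad 0.0945 tan -0.0127 F rad/tan/z -0.54 -0.68 -0.28
20.95 z 0.0767 tool ang -55.38 rad 0.0948 tan -0.014 F rad/tan/z -2.75 -1.26 1.72
```

View pics/w7.png

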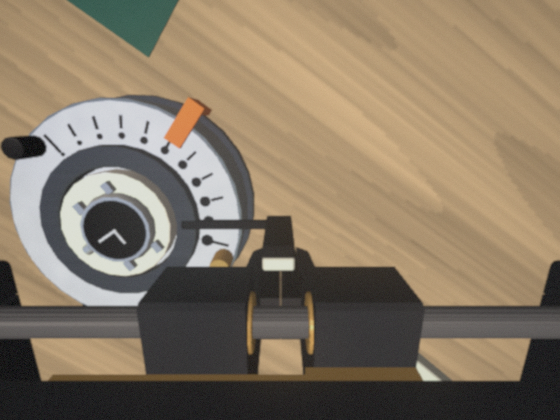

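The finger presses the white face (278,265), and the bar is aligned with the tool and moving off the pin. Continue towards the tab.

```bash
python3 -m jog '[[0.0004,-0.00246,0,-0.00417,1],[0.0004,-0.00246,0,-0.00417,1],[0.0004,-0.00246,0,-0.00417,1],[0.0004,-0.00246,0,-0.00417,1],[0.0004,-0.00246,0,-0.00417,1],[0.0004,-0.00246,0,-0.00417,1],[0.0004,-0.00246,0,-0.00417,1],[0.0004,-0.00246,0,-0.00417,1],[0.0004,-0.00246,0,-0.00417,1],[0.0004,-0.00246,0,-0.00417,1],[0.0004,-0.00246,0,-0.00417,1],[0.0004,-0.00246,0,-0.00417,1],[0.0004,-0.00246,0,-0.00417,1],[0.0004,-0.00246,0,-0.00417,1],[0.0004,-0.00246,0,-0.00417,1],[0.0004,-0.00246,0,-0.00417,1],[0.0004,-0.00246,0,-0.00417,1],[0.0004,-0.00246,0,-0.00417,1],[0.0004,-0.00246,0,-0.00417,1],[0.0004,-0.00246,0,-0.00417,1]]'>/dev/null; python3 st.py
python3 -m jog '[[0.0004,-0.00246,0,-0.00417,1],[0.0004,-0.00246,0,-0.00417,1],[0.0004,-0.00246,0,-0.00417,1],[0.0004,-0.00246,0,-0.00417,1],[0.0004,-0.00246,0,-0.00417,1],[0.0004,-0.00246,0,-0.00417,1],[0.0004,-0.00246,0,-0.00417,1],[0.0004,-0.00246,0,-0.00417,1],[0,0,0,0,1]]'>/dev/null; python3 st.py
python3 - <<'E'
from h import *
c=r.get_calibration("wrist");im=r.snapshot("wrist");cv2.imwrite("pics/w8.png",im[:,:,::-1]);np.savez("w8.npz",**c)
E
```

```text
23.0 z 0.0765 tool ang -25.39 rad 0.0952 tan -0.0157 F rad/tan/z -6.34 -1.37 3.7
23.9 z 0.0765 tool ang -13.4 rad 0.0952 tan -0.0161 F rad/tan/z -7.3 -0.18 3.85
```

View pics/w8.png

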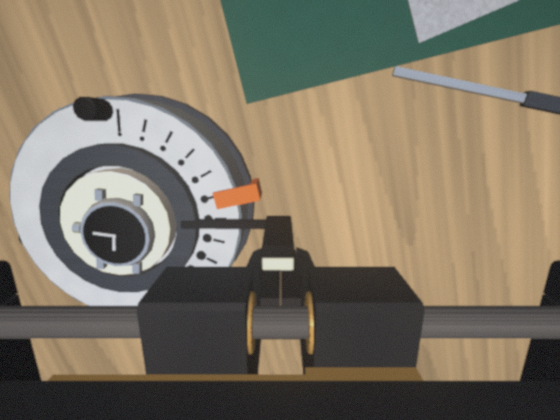

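```bash
cat > bt.py <<'E'
import sys
from h import *
# angles (world) of bar and tab about the lamp's axis; C refined from the dark ring/window seen: uses outer edge of bar line direction too
def meas(n,C=(.536,-.1988)):
    c=dict(np.load(n+".npz"));im=cv2.imread("pics/"+n+".png");hsv=cv2.cvtColor(im,cv2.COLOR_BGR2HSV)
    m=((hsv[...,0]>3)&(hsv[...,0]<16)&(hsv[...,1]>150)&(hsv[...,2]>150)).astype(np.uint8)
    k,lab,st,ce=cv2.connectedComponentsWithStats(m);i=1+np.argmax(st[1:,4]);
    ys,xs=np.nonzero(lab==i);P=np.array([ray(c,u,v,.0485)[:2] for u,v in zip(xs,ys)])
    T=P.mean(0)
    cc,_,vt=np.linalg.svd(P-T);d=vt[0]*np.sign(vt[0]@(T-np.array(C)))
    at=np.degrees(np.arctan2(*(T-C)[::-1]));print('tab',len(xs),ce[i].round(1),T.round(4),np.hypot(*(T-C)).round(4),'ang',at.round(2),'axis dir',np.degrees(np.arctan2(d[1],d[0])).round(2))
    return c,im,T
if __name__=="__main__":
    n=sys.argv[1];C=np.array([.536,-.1988]);c,im,T=meas(n)
    a0=float(sys.argv[2]) # guess world deg
    g=cv2.cvtColor(im,cv2.COLOR_BGR2GRAY).astype(np.float32);Q=[]
    for rad in np.linspace(.056,.080,13):   # dark bar profile over the light dial
        A=np.radians(a0)+np.linspace(-.009,.009,181)/rad
        X=np.array([proj(c,[C[0]+rad*np.cos(a),C[1]+rad*np.sin(a),.056]) for a in A]).astype(np.float32)
        v=cv2.remap(g,X[:,:1],X[:,1:],cv2.INTER_LINEAR).ravel()
        w=np.clip(80-v,0,None)
        if w.sum()<50: continue
        aa=(w*A).sum()/w.sum();Q.append((rad,np.degrees(aa)))
        print(round(rad,3),round(np.degrees(aa),2),round(float((w>0).sum()*.1),1),'mm')
E
python3 bt.py w8 -13
python3 - <<'E'
import cv2
im=cv2.imread("pics/w8.png")[150:270,170:310];cv2.imwrite("pics/w8z.png",cv2.resize(im,None,fx=5,fy=5,interpolation=cv2.INTER_CUBIC))
E
```

```text
tab 712 [237.7 195.3] [ 0.6066 -0.2007] 0.0707 ang -1.51 axis dir 0.07
0.056 -13.42 4.4 mm
0.058 -13.05 5.1 mm
0.06 -13.12 5.2 mm
0.062 -13.2 5.2 mm
0.064 -13.52 4.5 mm
0.066 -13.53 4.4 mm
0.068 -13.52 4.4 mm
0.07 -13.51 4.7 mm
0.072 -13.94 10.6 mm
0.074 -12.38 13.5 mm
0.076 -13.48 6.5 mm
0.078 -13.33 5.8 mm
0.08 -13.6 4.8 mm
```

View pics/w8z.png

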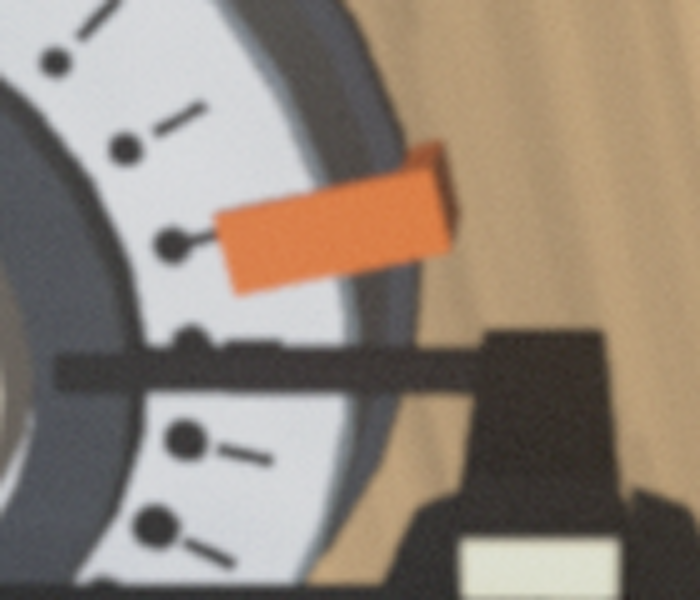

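Bar at about -13.4° and tab at about -1.5° (world). Push 10 more degrees, gently, then remeasure.

```bash
python3 -m jog '[[0.0001,-0.00164,0,-0.00278,1],[0.0001,-0.00164,0,-0.00278,1],[0.0001,-0.00164,0,-0.00278,1],[0.0001,-0.00164,0,-0.00278,1],[0.0001,-0.00164,0,-0.00278,1],[0.0001,-0.00164,0,-0.00278,1],[0.0001,-0.00164,0,-0.00278,1],[0.0001,-0.00164,0,-0.00278,1],[0.0001,-0.00164,0,-0.00278,1],[0.0001,-0.00164,0,-0.00278,1],[0,0,0,0,1]]'>/dev/null; python3 st.py
python3 - <<'E'
from h import *
c=r.get_calibration("wrist");im=r.snapshot("wrist");cv2.imwrite("pics/w9.png",im[:,:,::-1]);np.savez("w9.npz",**c)
im=im[150:270,170:310,::-1];cv2.imwrite("pics/w9z.png",cv2.resize(im,None,fx=5,fy=5,interpolation=cv2.INTER_CUBIC))
E
python3 bt.py w9 -4 | head -8
```

```text
25.05 z 0.0767 tool ang -3.41 rad 0.095 tan -0.0157 F rad/tan/z -4.41 -0.35 0.77
tab 466 [241.8 213.5] [ 0.6072 -0.1989] 0.0712 ang -0.07 axis dir 3.23
0.056 -3.22 4.2 mm
0.058 -3.2 4.2 mm
0.06 -3.16 4.4 mm
0.062 -3.07 4.3 mm
0.064 -3.03 4.4 mm
0.066 -3.09 4.4 mm
0.068 -3.13 4.4 mm
```

View pics/w9z.png

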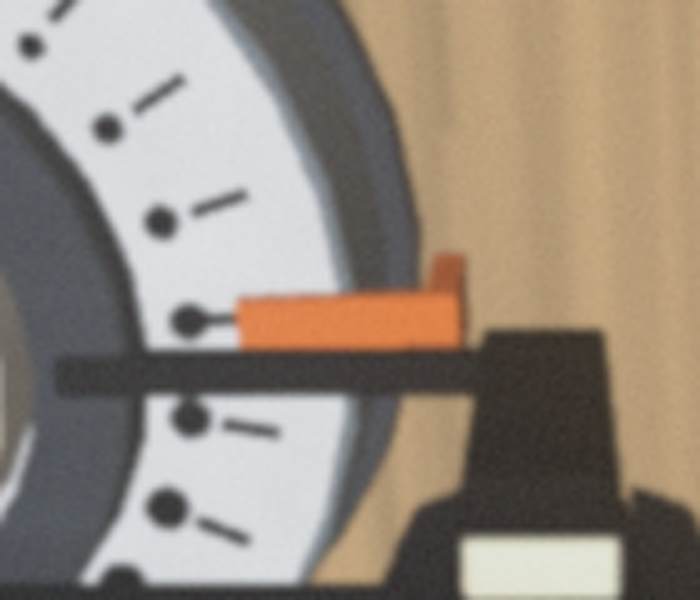

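Run:
```python
from h import *
c=dict(np.load("w9.npz"));C=np.array([.536,-.1988])
f=lambda u,v,z:(lambda d:(np.degrees(np.arctan2(d[1],d[0])).round(2),np.hypot(*d).round(4)))(ray(c,u,v,z)[:2]-C)
U=lambda a,b:(170+(a+.5)/5-.5,150+(b+.5)/5-.5)
print('tab far edge',ray(c,*U(350,295),.0485),'bar',ray(c,*U(350,372),.056))
print('tab far edge',f(*U(345,295),.0485),f(*U(345,336),.0485),'bar',f(*U(345,372),.056))
# from w8: unoccluded tab edges
c=dict(np.load("w8.npz"))
for a,b in((327,190),(327+8,272),(331,231)): print(f(*U(a,b),.0485),ray(c,*U(a,b),.0485).round(4))
```

```text
tab far edge [ 0.60622732 -0.19578481  0.0485    ] bar [ 0.6064805  -0.20284864  0.056     ]
tab far edge (np.float64(2.51), np.float64(0.0697)) (np.float64(-1.65), np.float64(0.0692)) bar (np.float64(-3.29), np.float64(0.07))
(np.float64(2.37), np.float64(0.0704)) [ 0.6064 -0.1959  0.0485]
(np.float64(-5.61), np.float64(0.069)) [ 0.6046 -0.2055  0.0485]
(np.float64(-1.55), np.float64(0.0695)) [ 0.6055 -0.2007  0.0485]
```

The bar needs about 1.6° more.

```bash
python3 -m jog '[[0.0001,-0.0009,0,-0.0015,1],[0,-0.0009,0,-0.0015,1],[0,-0.0009,0,-0.0015,1],[0,0,0,0,1]]'>/dev/null; python3 st.py
python3 - <<'E'
from h import *
c=r.get_calibration("wrist");im=r.snapshot("wrist");cv2.imwrite("pics/w10.png",im[:,:,::-1]);np.savez("w10.npz",**c)
im=im[150:270,170:310,::-1];cv2.imwrite("pics/w10z.png",cv2.resize(im,None,fx=5,fy=5,interpolation=cv2.INTER_CUBIC))
E
python3 bt.py w10 -2 | head -8
```

```text
25.5 z 0.0768 tool ang -1.82 rad 0.0949 tan -0.0158 F rad/tan/z -3.33 -0.73 0.2
tab 333 [241.7 214.9] [ 0.607  -0.1978] 0.071 ang 0.8 axis dir 3.8
0.056 -1.69 4.1 mm
0.058 -1.59 4.1 mm
0.06 -1.52 4.3 mm
0.062 -1.63 4.4 mm
0.064 -1.55 4.4 mm
0.066 -1.54 4.4 mm
0.068 -1.56 4.4 mm
```

View pics/w10z.png

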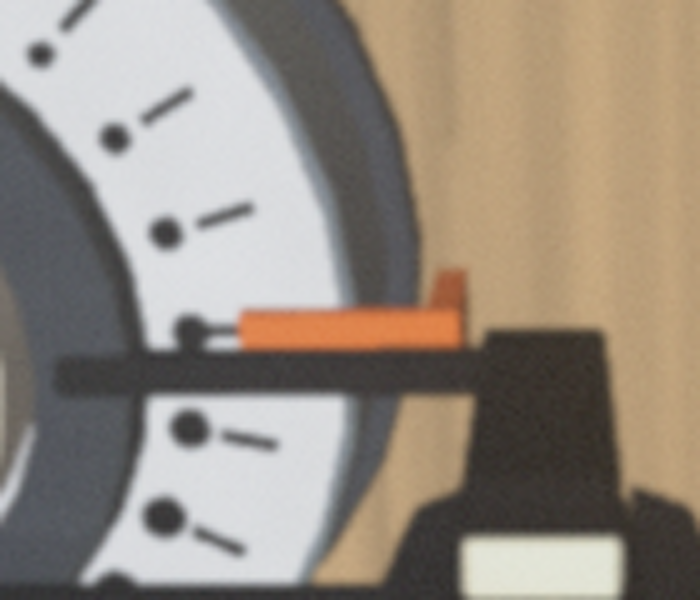

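Calibrated angles: bar -1.57°, tab -1.6°, which is centred. The orange visible on one side only is the parallax expected from the oblique view. I'll withdraw slowly and check from another viewpoint.

```bash
python3 -m jog '[[0,0.0007,0,0,1],[0,0.001,0,0,1],[0,0.0015,0,0,1],[0,0.002,0,0,1],[0,0.003,0,0,1],[0,0.004,0,0,1],[0,0.006,0,0,1],[0,0,-0.02,0,1],[0,0,-0.03,0,1],[0,0.02,-0.04,0,1],[0,0.03,-0.03,0,1],[0,0.02,-0.02,0,1],[0,0,0,0,1]]'; python3 st.py
python3 - <<'E'
from h import *
c=r.get_calibration("wrist");im=r.snapshot("wrist");cv2.imwrite("pics/w11.png",im[:,:,::-1]);np.savez("w11.npz",**c)
print(proj(c,[.604,-.2,.05]))
E
python3 bt.py w11 -1.6 | head -9
```

```text
clock: 26.85
tool_pos: [0.6272, -0.3122, 0.2206]
eef_rot: [1.0, -0.02, 0.004, 0.003]
contact_force: [-0.9, -0.6, 0.3]
opening: 0.005
26.85 z 0.2206 tool ang -2.3 rad 0.0972 tan -0.1099 F rad/tan/z -0.92 -0.64 0.27
[248.82494849  76.81048144]
tab 222 [252.3  77.3] [ 0.6072 -0.2003] 0.0712 ang -1.24 axis dir -3.2
0.056 -7.35 3.1 mm
0.058 -7.31 3.2 mm
0.06 -7.21 3.4 mm
0.062 -7.13 3.3 mm
0.064 -7.13 3.5 mm
0.066 -7.13 3.5 mm
0.068 -7.18 3.7 mm
0.07 -7.32 3.7 mm
```

View pics/w11.png

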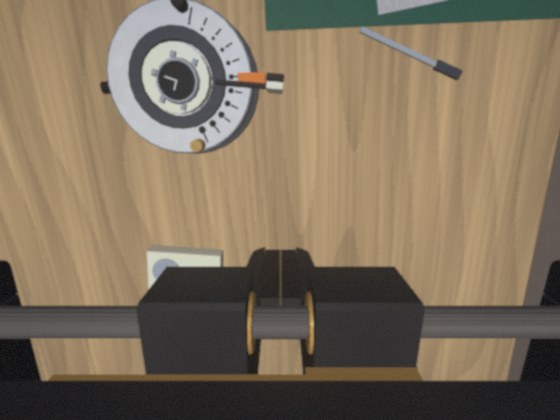

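```bash
python3 - <<'E'
from h import *
im=r.snapshot("wrist");cv2.imwrite("pics/w12.png",im[:,:,::-1]);np.savez("w12.npz",**r.get_calibration("wrist"))
a=im[30:130,190:310,::-1];cv2.imwrite("pics/w12z.png",cv2.resize(a,None,fx=6,fy=6,interpolation=cv2.INTER_CUBIC))
im=r.snapshot("top");a=im[190:290,300:420,::-1];cv2.imwrite("pics/t12z.png",cv2.resize(a,None,fx=6,fy=6,interpolation=cv2.INTER_CUBIC))
E
python3 bt.py w12 -5|head -9
```

```text
tab 216 [254.5  82.1] [ 0.6059 -0.1975] 0.0699 ang 1.03 axis dir -2.84
0.056 -4.48 3.1 mm
0.058 -4.42 3.5 mm
0.06 -4.54 3.5 mm
0.062 -4.63 3.4 mm
0.064 -4.66 3.4 mm
0.066 -4.7 3.3 mm
0.068 -4.85 3.6 mm
0.07 -5.33 5.3 mm
```

View pics/w12z.png

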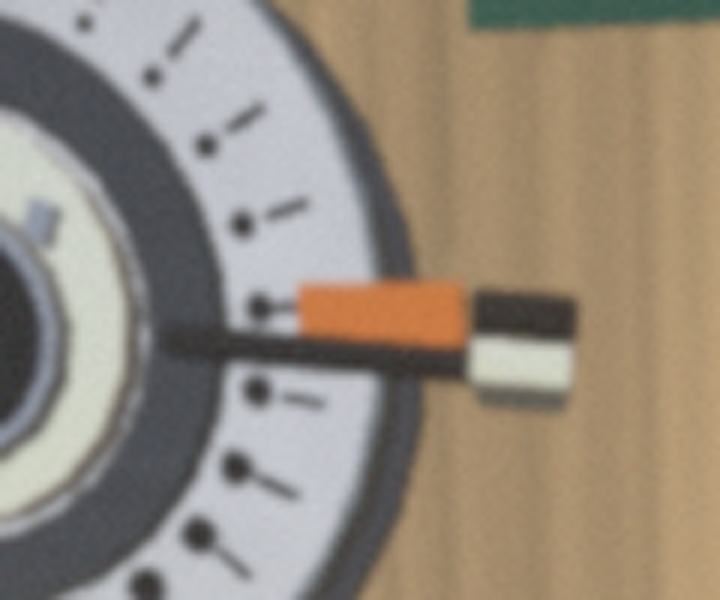

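View pics/t12z.png

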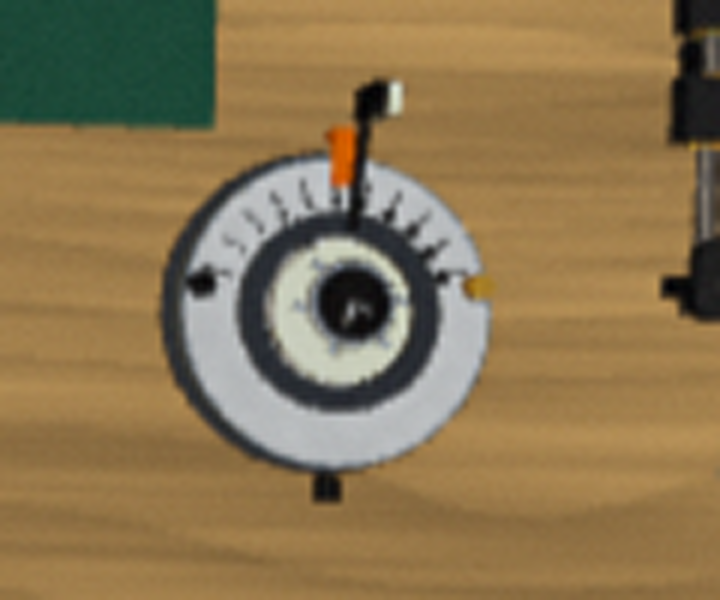

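Withdrawing dragged the lever back about 6 mm: the bar now sits just on the open side of the tab. The radial force suggests the paddle wedges in the relief of the closed fingertips. I'll push again with the radial offset neutral, and leave by lifting straight up with the load taken off.

```bash
python3 st.py
python3 - <<'E'
from h import *
s=r.get_state();p=np.array(s['tool_pos']);q=s['eef_rot'];a=2*np.arctan2(q[1],q[0])
C=np.array([.5345,-.1985]);b=np.radians(-7.3)
t=C+.0940*np.array([np.cos(b),np.sin(b)])-.030*np.array([-np.sin(b),np.cos(b)])
d=t-p[:2];x=np.array([np.cos(a),np.sin(a)]);y=np.array([np.sin(a),-np.cos(a)])
print('tool dx,dy',d@x,d@y,'dz',p[2]-.0768,'yaw turns',(np.degrees(a)+7.3)/360)
im=cv2.imread("pics/w12.png")[230:300,220:340];cv2.imwrite("pics/tip.png",cv2.resize(im,None,fx=6,fy=6,interpolation=cv2.INTER_CUBIC))
E
```

```text
27.0 z 0.2156 tool ang -1.79 rad 0.0942 tan -0.1028 F rad/tan/z 0.43 0.72 0.9
tool dx,dy -0.0035551734377101472 -0.06393832660772962 dz 0.13883737888367953 yaw turns 0.015302433030077653
```

View pics/tip.png

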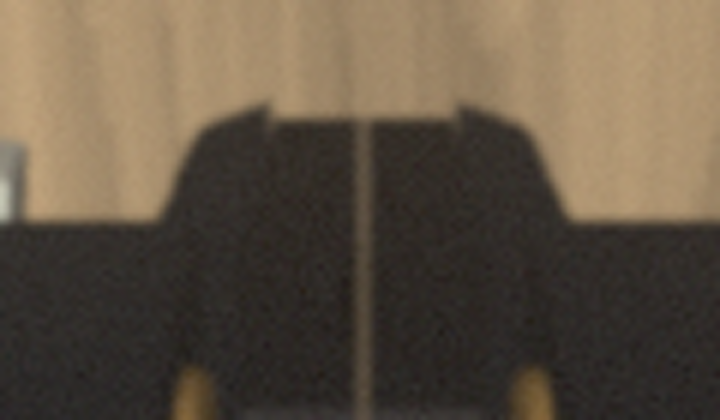

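The fingertip outline confirms it: two lips about 15 mm apart with a shallow recess, in which the 14 mm paddle sticks.

```bash
python3 -m jog '[[-0.0018,-0.016,0,0,1],[-0.0018,-0.024,0,0,1],[0,-0.024,0,0,1],[0,0,0.02,0.0153,1],[0,0,0.03,0,1],[0,0,0.03,0,1],[0,0,0.03,0,1],[0,0,0.02,0,1],[0,0,0.009,0,1],[0,0,0,0,1],[0,0,0,0,1]]'; python3 st.py
python3 - <<'E'
from h import *
c=r.get_calibration("wrist");im=r.snapshot("wrist");cv2.imwrite("pics/w13.png",im[:,:,::-1]);np.savez("w13.npz",**c)
im=im[150:270,170:310,::-1];cv2.imwrite("pics/w13z.png",cv2.resize(im,None,fx=5,fy=5,interpolation=cv2.INTER_CUBIC))
E
python3 bt.py w13 -7|head -9
```

```text
clock: 28.1
tool_pos: [0.6247, -0.2403, 0.0784]
eef_rot: [0.998, -0.064, 0.0, -0.0]
contact_force: [0.6, -0.1, -0.2]
opening: 0.007
28.1 z 0.0784 tool ang -7.29 rad 0.0948 tan -0.03 F rad/tan/z 0.58 0.01 -0.24
tab 728 [240.  184.2] [ 0.6066 -0.2007] 0.0706 ang -1.57 axis dir 0.94
0.056 -6.8 4.1 mm
0.058 -6.74 4.2 mm
0.06 -6.59 4.2 mm
0.062 -6.6 4.3 mm
0.064 -6.63 4.2 mm
0.066 -6.71 4.3 mm
0.068 -6.72 4.3 mm
0.07 -6.75 4.5 mm
```

View pics/w13z.png

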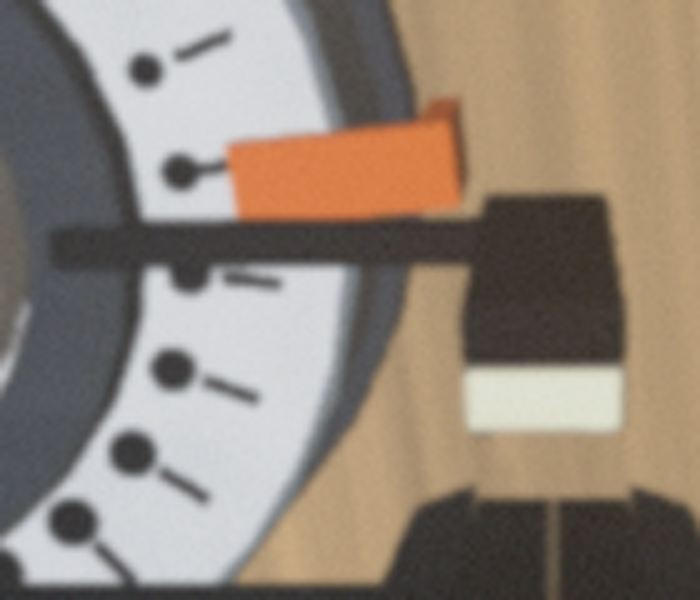

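```bash
python3 -m jog '[[-0.0007,-0.004,0,0,1],[0,-0.004,0,0,1],[0,-0.003,0,0,1],[0,-0.002,0,0,1],[0.0001,-0.0009,0,-0.0015,1],[0.0001,-0.0009,0,-0.0015,1],[0.0001,-0.0009,0,-0.0015,1],[0.0001,-0.0009,0,-0.0015,1],[0.0001,-0.0009,0,-0.0015,1],[0.0001,-0.0009,0,-0.0015,1],[0.0001,-0.0009,0,-0.0015,1],[0.0001,-0.0009,0,-0.0015,1],[0,0,0,0,1],[0,0,0,0,1]]'; python3 st.py
python3 - <<'E'
from h import *
c=r.get_calibration("wrist");im=r.snapshot("wrist");cv2.imwrite("pics/w14.png",im[:,:,::-1]);np.savez("w14.npz",**c)
E
python3 bt.py w14 -3|head -9
```

```text
clock: 29.55
tool_pos: [0.6268, -0.2212, 0.0777]
eef_rot: [1.0, -0.026, 0.0, -0.0]
contact_force: [1.1, -2.3, -0.9]
opening: 0.007
29.55 z 0.0777 tool ang -3.03 rad 0.0934 tan -0.0178 F rad/tan/z 1.23 -2.23 -0.94
tab 528 [244.6 211.1] [ 0.6071 -0.1993] 0.0711 ang -0.44 axis dir 1.96
0.056 -4.04 4.1 mm
0.058 -4.1 4.3 mm
0.06 -3.92 4.3 mm
0.062 -4.01 4.4 mm
0.064 -3.98 4.4 mm
0.066 -4.01 4.6 mm
0.068 -3.96 4.4 mm
0.07 -4.05 4.7 mm
```

```bash
python3 -m jog '[[0.0002,-0.00098,0,-0.0016,1],[0.0002,-0.00098,0,-0.0016,1],[0.0002,-0.00098,0,-0.0016,1],[0,-0.0008,0,-0.0016,1],[0,0,0,0,1],[0,0,0,0,1]]'>/dev/null; python3 st.py
python3 - <<'E'
from h import *
c=r.get_calibration("wrist");im=r.snapshot("wrist");cv2.imwrite("pics/w15.png",im[:,:,::-1]);np.savez("w15.npz",**c)
im=im[150:270,170:310,::-1];cv2.imwrite("pics/w15z.png",cv2.resize(im,None,fx=5,fy=5,interpolation=cv2.INTER_CUBIC))
E
python3 bt.py w15 -1.5|head -9
```

```text
30.2 z 0.0778 tool ang -0.72 rad 0.0933 tan -0.0176 F rad/tan/z 1.85 -0.26 -0.45
tab 311 [245.7 213.5] [ 0.6076 -0.1978] 0.0717 ang 0.82 axis dir 4.27
0.056 -1.72 4.1 mm
0.058 -1.57 4.2 mm
0.06 -1.56 4.3 mm
0.062 -1.56 4.5 mm
0.064 -1.51 4.6 mm
0.066 -1.57 4.3 mm
0.068 -1.53 4.4 mm
0.07 -1.59 4.6 mm
```

View pics/w15z.png

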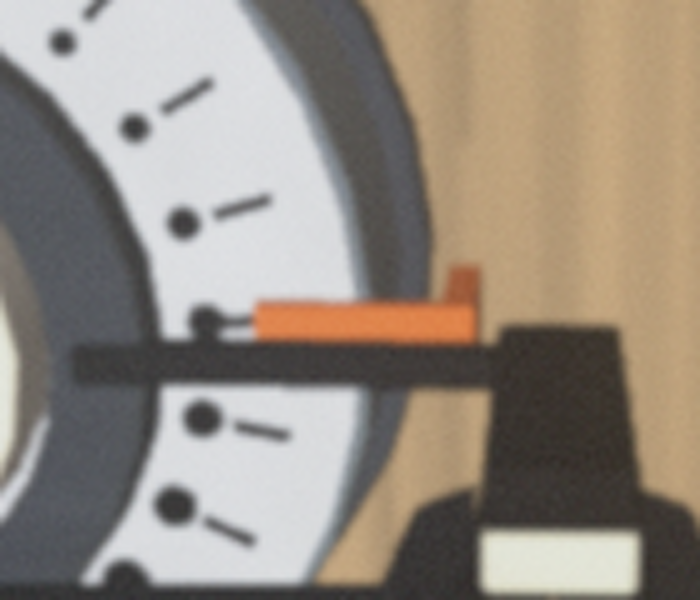

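Bar at -1.56°, tab at -1.57°, tangential load about 0. Lift straight up.

```bash
python3 -m jog '[[0,0,-0.002,0,1],[0,0,-0.003,0,1],[0,0,-0.004,0,1],[0,0,-0.005,0,1],[0,0,-0.006,0,1],[0,0,-0.006,0,1],[0,0,-0.008,0,1],[0,0,-0.01,0,1],[0,0.01,-0.02,0,1],[0,0.02,-0.01,0,1],[0,0.02,0,0,1],[0,0,0,0,1],[0,0,0,0,1],[0,0,0,0,1]]'>/dev/null; python3 st.py
python3 - <<'E'
from h import *
c=r.get_calibration("wrist");im=r.snapshot("wrist");cv2.imwrite("pics/w16.png",im[:,:,::-1]);np.savez("w16.npz",**c)
im=im[60:180,190:330,::-1];cv2.imwrite("pics/w16z.png",cv2.resize(im,None,fx=5,fy=5,interpolation=cv2.INTER_CUBIC))
E
python3 bt.py w16 -1.6|head -9
```

```text
31.65 z 0.1517 tool ang -0.62 rad 0.0929 tan -0.0661 F rad/tan/z 0.3 0.43 -0.41
tab 100 [254.7 127.5] [ 0.608  -0.1978] 0.072 ang 0.76 axis dir -0.63
0.056 -1.82 4.0 mm
0.058 -2.12 3.7 mm
0.06 -2.21 3.8 mm
0.062 -2.14 3.8 mm
0.064 -2.12 4.0 mm
0.066 -2.17 3.9 mm
0.068 -2.13 3.8 mm
0.07 -2.1 3.9 mm
```

View pics/w16z.png

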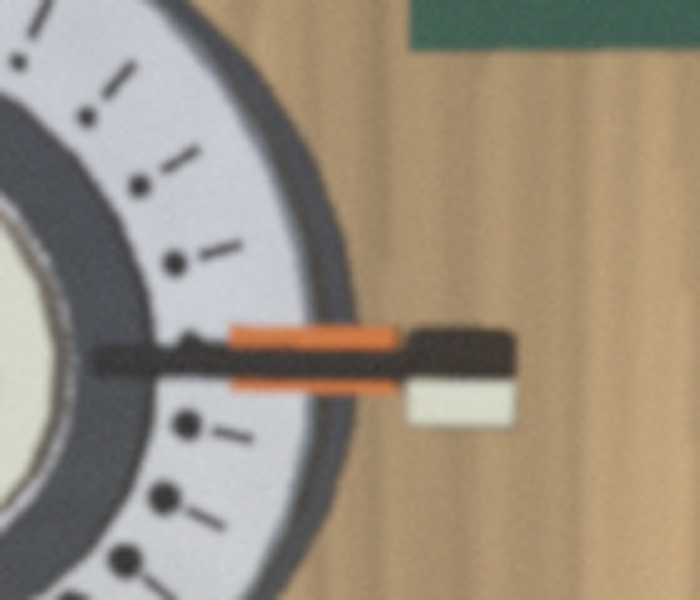

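From nearly overhead: the tab spans rows 327–395 and the bar 346–381, so it's centred. Numeric check, and the button's position.

Run:
```python
from h import *
c=dict(np.load("w16.npz"));C=np.array([.536,-.1988]);im=cv2.imread("pics/w16.png").astype(float)
sat=im[...,2]-im[...,0]
for u in(240,245,250,255,260):
    col=sat[110:150,u]; g=im[110:150,u].sum(1)
    # edges by orange level crossing 100 first/last
    idx=np.nonzero(col>95)[0]; e=[]
    i=idx[0];e.append(110+i-(col[i]-95)/(col[i]-col[i-1])); i=idx[-1];e.append(110+i+(col[i]-95)/(col[i]-col[i+1]))
    in_=np.arange(idx[0],idx[-1]+1);w=np.clip(200-g[in_],0,None);b=110+(w*in_).sum()/w.sum()
    t0,t1,bb=ray(c,u,e[0],.0485),ray(c,u,e[1],.0485),ray(c,u,b,.056)
    print(u,'tab y',t0[1].round(5),t1[1].round(5),'width',(t0[1]-t1[1]).round(4),'mid-bar mm',(1000*((t0[1]+t1[1])/2-bb[1])).round(2))
print(r.get_state()['tool_pos'])
im=r.snapshot("top");c=r.get_calibration("top")
cv2.imwrite("pics/t16.png",cv2.resize(np.hstack([im[190:290,165:265],im[190:290,305:405]])[:,:,::-1],None,fx=4,fy=4,interpolation=cv2.INTER_CUBIC))
hsv=cv2.cvtColor(im,cv2.COLOR_RGB2HSV)
for n in("top","scene"):
    if n=="scene": im=r.snapshot(n);c=r.get_calibration(n);hsv=cv2.cvtColor(im,cv2.COLOR_RGB2HSV)
    m=((hsv[...,0]>100)&(hsv[...,0]<125)&(hsv[...,1]>150)&(hsv[...,2]>70)).astype(np.uint8)
    k,lab,st,ce=cv2.connectedComponentsWithStats(m)
    for i in range(1,k):
        if 60<st[i,4]<800: print(n,st[i],ce[i],ray(c,*ce[i],.055))
```

```text
240 tab y -0.19632 -0.20499 width 0.0087 mid-bar mm 0.58
245 tab y -0.19635 -0.20502 width 0.0087 mid-bar mm 0.76
250 tab y -0.19636 -0.20513 width 0.0088 mid-bar mm 0.75
255 tab y -0.19599 -0.20574 width 0.0097 mid-bar mm 0.69
260 tab y -0.19603 -0.20576 width 0.0097 mid-bar mm 0.6
[ 0.62678364 -0.26549465  0.15160816]
top [208 241  14  14 152] [214.23026316 247.56578947] [0.50757289 0.1757701  0.055     ]
scene [ 58   0  52  23 797] [83.92220828  9.17942284] [ 0.47677996 -1.0693206   0.055     ]
scene [353 213  14  13 151] [359.43046358 218.71523179] [0.50532199 0.17269011 0.055     ]
```

View pics/t16.png

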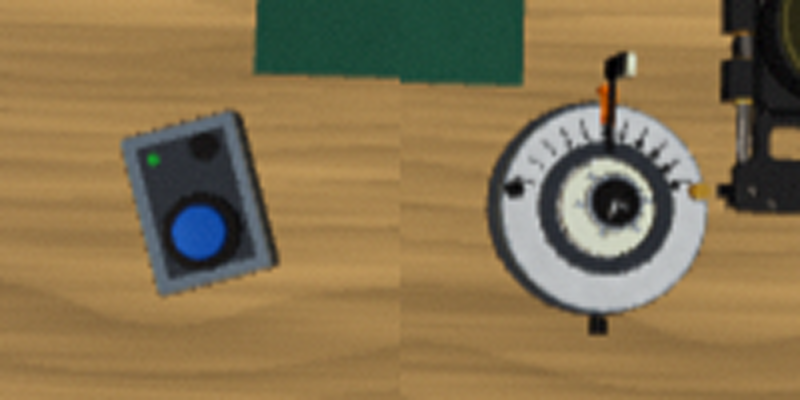

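The bar is 0.6–0.7 mm from the tab's centre line, well inside the 10 mm tab, and the lever is free. I'll leave it and go above the button at about (0.5065, 0.1745).

```bash
python3 -m jog '[[0,0.01,-0.02,0,1],[0,0,-0.03,0,1],[0,0,-0.03,0,1],[0,-0.01,-0.02,0,1],[-0.0104,-0.0366,0,0,1],[-0.0104,-0.0366,0,0,1],[-0.0104,-0.0366,0,0,1],[-0.0104,-0.0366,0,0,1],[-0.0104,-0.0366,0,0,1],[-0.0104,-0.0366,0,0,1],[-0.0104,-0.0366,0,0,1],[-0.0104,-0.0366,0,0,1],[-0.0104,-0.0366,0,0,1],[-0.0104,-0.0366,0,0,1],[-0.0104,-0.0366,0,0,1],[-0.0104,-0.0366,0,0,1],[0,0,0,0,1],[0,0,0,0,1],[0,0,0,0,1]]'
python3 - <<'E'
from h import *
s=r.get_state();c=r.get_calibration("wrist");im=r.snapshot("wrist");cv2.imwrite("pics/w17.png",im[:,:,::-1]);np.savez("w17.npz",**c)
print(s['tool_pos'],s['contact_force'])
hsv=cv2.cvtColor(im,cv2.COLOR_RGB2HSV)
m=((hsv[...,0]>100)&(hsv[...,0]<125)&(hsv[...,1]>150)&(hsv[...,2]>70)).astype(np.uint8)
k,lab,st,ce=cv2.connectedComponentsWithStats(m)
for i in range(1,k):
    if st[i,4]>200: print(st[i],ce[i],[ray(c,*ce[i],z).round(4) for z in(.048,.055,.06)])
E
```

```text
clock: 33.7
tool_pos: [0.5077, 0.1719, 0.2515]
eef_rot: [1.0, -0.007, -0.0, 0.001]
contact_force: [-0.8, 0.4, 0.8]
opening: 0.007
[0.50765838 0.17193492 0.25152603] [-0.8251892   0.38735572  0.80174624]
[268 173  30  29 671] [282.58420268 186.63338301] [array([0.5111, 0.171 , 0.048 ]), array([0.511 , 0.1725, 0.055 ]), array([0.511 , 0.1735, 0.06  ])]
```

View pics/w17.png

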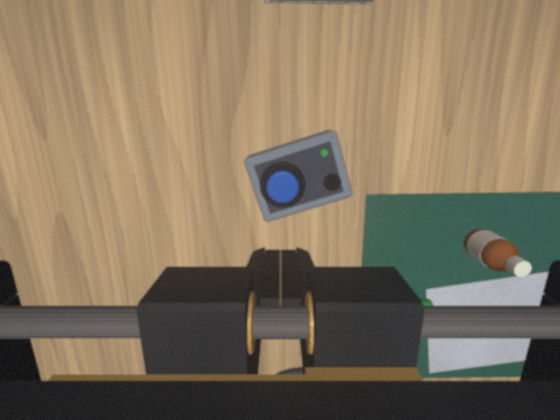

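The blue button is at (283,187) in the wrist view; three views agree to within about 3 mm on (0.509, 0.174). Descend.

```bash
python3 -m jog '[[0.0013,-0.002,0.03,0,1],[0,0,0.04,0,1],[0,0,0.04,0,1],[0,0,0.03,0,1],[0,0,0.02,0,1],[0,0,0.01,0,1],[0,0,0,0,1],[0,0,0,0,1]]'
python3 -m jog '[[0,0,0.004,0,1],[0,0,0.004,0,1],[0,0,0.004,0,1],[0,0,0.003,0,1],[0,0,0,0,1]]'
```

```text
clock: 34.55
tool_pos: [0.5095, 0.1749, 0.0824]
eef_rot: [1.0, -0.007, 0.001, -0.0]
contact_force: [-0.2, -0.1, 1.0]
opening: 0.005
clock: 35.05
tool_pos: [0.5089, 0.1751, 0.0665]
eef_rot: [1.0, -0.006, -0.0, 0.0]
contact_force: [-0.3, -0.9, 1.6]
opening: 0.006
```

```bash
python3 -m jog '[[0,0,0.003,0,1],[0,0,0.003,0,1],[0,0,0,0,1]]' | grep -E 'pos|force'
python3 -m jog '[[0,0,0.002,0,1],[0,0,0.002,0,1],[0,0,0,0,1]]' | grep -E 'pos|force'
python3 -m jog '[[0,0,0.002,0,1],[0,0,0.002,0,1],[0,0,0,0,1]]' | grep -E 'pos|force'
```

```text
tool_pos: [0.5089, 0.1751, 0.0614]
contact_force: [-0.7, -1.6, 8.5]
tool_pos: [0.509, 0.1752, 0.0607]
contact_force: [-7.5, -3.6, 42.7]
tool_pos: [0.5091, 0.1752, 0.0601]
contact_force: [-14.6, -6.7, 74.6]
```

The button has bottomed: its top stopped near z 0.061 and the force rose steeply. Releasing now.

```bash
python3 -m jog '[[0,0,-0.006,0,1],[0,0,-0.006,0,1],[0,0,-0.015,0,1],[0,0,-0.03,0,1],[0,0,-0.04,0,1],[0,0,-0.04,0,1],[0,0,-0.03,0,1],[0,0,0,0,1],[0,0,0,0,1]]'
python3 - <<'E'
from h import *
im=r.snapshot("wrist");b=r.snapshot("top");s=r.snapshot("scene")
cv2.imwrite("pics/w18.png",cv2.resize(np.hstack([im[120:230,230:370]]),None,fx=4,fy=4)[:,:,::-1])
cv2.imwrite("pics/t18.png",b[:,:,::-1]);cv2.imwrite("pics/t18z.png",cv2.resize(b[200:280,315:395,::-1],None,fx=7,fy=7,interpolation=cv2.INTER_CUBIC));cv2.imwrite("pics/s18.png",s[:,:,::-1])
E
```

```text
clock: 36.85
tool_pos: [0.5089, 0.1749, 0.2196]
eef_rot: [1.0, -0.007, 0.0, 0.0]
contact_force: [-1.3, 0.7, 0.0]
opening: 0.002
```

View pics/w18.png

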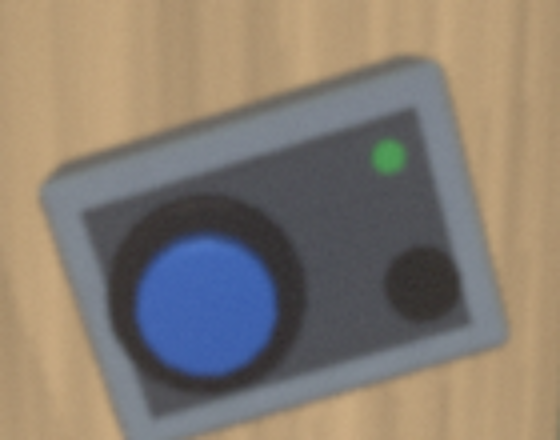

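View pics/t18.png

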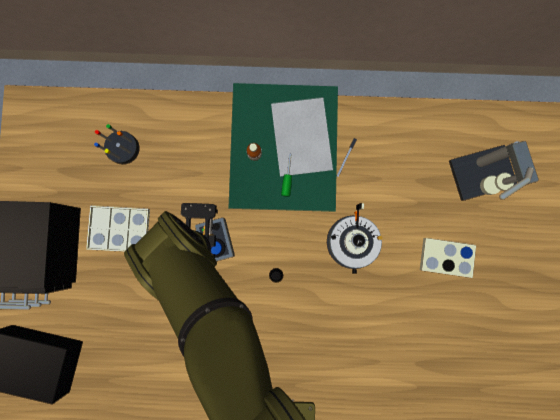

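View pics/t18z.png

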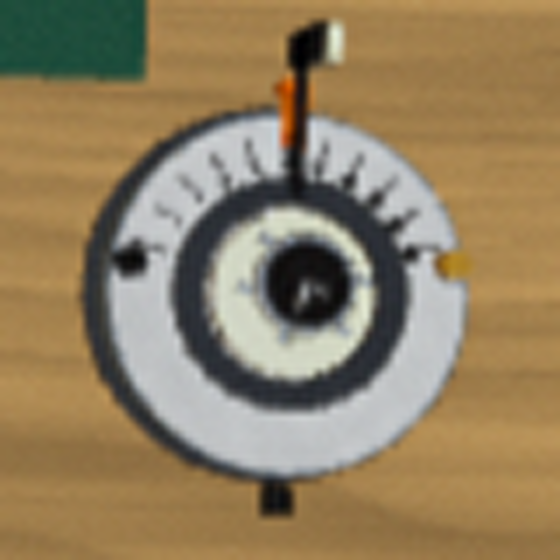

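The button is back up, and it stands well above its ring, so the hard stop 6 mm down was the button bottoming rather than the box. Bar over tab, watch and all other items sit at their original pixels, and the arm is clear. Handing in.

```bash
python3 -c "
from plant import r
print(r.finish_job())"
```

```text
the job is handed in; nothing more can be done
None
```

I set the lever on the orange tab by way of the open stop, then pressed and released the blue button. I handed the job in at about 37 s of the 64 s allowed.

- **Open stop:** I pushed the lever to the brass pin twice. On the first withdrawal the paddle stuck in a small recess in the closed fingertips and came back about 4 mm. After the second push, a picture showed the bar against the pin.
- **Orange tab:** The first push back to the tab was also dragged off, by about 6 mm. I pushed again and lifted the fingers straight up. A near-overhead wrist picture then showed the bar 0.6–0.7 mm to the open side of the tab's centre line. A coarse top view after the button press still showed it over the tab.
- **Button:** The button went down about 6 mm to a hard stop and was up again after I let go. The press ended harder than I meant, at about 75 N on the fingertips. That is under the 120 N wrist limit, but well above the 4 N needed. There is no direct reading of button travel, so "fully down" rests on the 6 mm and the hard stop.
- **Everything else:** In the last top view the watch and the other loose items were where they started, and the arm was clear of everything.

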